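# Tamp a stone sample level on a scanning stage

## Task

The nine stones in the blue sample tray on the scanning stage are heaped, and the sensor head must pass close over them: take the flat tamper by its handle and tamp them down into a single level layer, every stone bedded on the tray floor and none riding on its neighbours, and finish with a firm press of about 20 N held for a second on the level bed. Never push harder than 60 N, for the stage's bearings bear no more, so feel your way down; use only the tamper on the stones, then stand it upright back in its orange dish, let go, and leave everything else alone.

Things in the scene. Friction and masses are not known exactly. Their poses are not given: they have to be found in the camera images.
- tray_floor (a point): centre of the inside floor of the blue open sample tray fixed on top of the XY stage; x and y run along its walls, z up. The tray is square, 104 mm inside, walls 4 mm thick and 36 mm high above this floor; the floor lies 88 mm above the bench.
- tamper_grip (a point): middle of the tamper's wooden handle, 72 mm above the underside of its foot. The foot is a rubber-faced aluminium plate 52 x 52 x 10 mm, under a 38 mm round collar 6 mm high; the handle stands upright from 16 to 102 mm above the underside, 24 mm across x and 34 mm across y (the foot's sides run along x and y). About 0.35 kg.
- tamper_dish_mat (a point): centre of the top of the rubber mat in the shallow orange dish where the tamper stands; 4 mm above the bench, 86 mm square inside, rim 10 mm above the mat; x and y along its sides. It may be left or right of the stage; the like grey dish holding steel nuts is on the other side.
- stone1_center (a point): one of nine loose stones, smooth grey-brown blocks of about 31 x 30 x 28 mm with broken corners, 35 g each: its centre. On the tray floor the centre is 14 to 18 mm above it; riding on neighbours, 22 to 38 mm. A riding stone is wedged by friction between stones that have room to slide apart: its weight leaves it there; 10 to 20 N through the tamper, rubbed a few mm sideways where it sticks, drives it down.
- stone2_center (a point): one of nine loose stones: centre of a grey-brown block of about 31 x 30 x 28 mm with broken corners, 35 g, lying or riding in the tray.
- stone3_center (a point): one of nine loose stones: centre of a grey-brown block of about 31 x 30 x 28 mm with broken corners, 35 g, lying or riding in the tray.
- stone4_center (a point): one of nine loose stones: centre of a grey-brown block of about 31 x 30 x 28 mm with broken corners, 35 g, lying or riding in the tray.
- stone5_center (a point): one of nine loose stones: centre of a grey-brown block of about 31 x 30 x 28 mm with broken corners, 35 g, lying or riding in the tray.
- stone6_center (a point): one of nine loose stones: centre of a grey-brown block of about 31 x 30 x 28 mm with broken corners, 35 g, lying or riding in the tray.
- stone7_center (a point): one of nine loose stones: centre of a grey-brown block of about 31 x 30 x 28 mm with broken corners, 35 g, lying or riding in the tray.
- stone8_center (a point): one of nine loose stones: centre of a grey-brown block of about 31 x 30 x 28 mm with broken corners, 35 g, lying or riding in the tray.
- stone9_center (a point): one of nine loose stones: centre of a grey-brown block of about 31 x 30 x 28 mm with broken corners, 35 g, lying or riding in the tray.
- screwdriver: red-handled screwdriver, 180 mm; loose bystander, lying or standing on the bench; origin at its underside.
- brush: bench brush, 190 mm; loose bystander, lying or standing on the bench; origin at its underside.
- wrench: steel spanner, 150 mm; loose bystander, lying or standing on the bench; origin at its underside.
- jar: amber jar, 60 mm across, 85 mm high; loose bystander, lying or standing on the bench; origin at its underside.
- stage: motorised XY stage, fixed to the bench; origin at the centre of its underside, axes as the tray's. Under the tray a 170 mm square aluminium plate (top 84 mm up) with four 26 mm studs at its corners; below it two crossed screw axes, whose motors and handwheels reach 210 mm along +x, 190 mm along -x, 155 mm along +y, 135 mm along -y, all lower than 85 mm.

How it is judged:
On the way, in this order (a step that is already met when the one before it is completed fails the run):
1. the tamper is lifted out of its dish (z of tamper_grip in the frame of tamper_dish_mat above 0.12 m), for 0.1 s.
2. the bed is level (every stone's centre less than 19 mm above the tray floor) while the tamper, pressed on it, holds the load on the tray above 16 N (stones' weight of 3 N included) for 0.6 s (contact force between tray and anything else above 16 N and horizontal distance between tamper_grip and tray_floor below 0.05 m and z of stone1_center in the frame of tray_floor between 0.005 and 0.019 m and horizontal distance between each of stone1_center, stone2_center, stone3_center, stone4_center, stone5_center, stone6_center, stone7_center, stone8_center, stone9_center and tray_floor below 0.074 m and z of stone2_center in the frame of tray_floor between 0.005 and 0.019 m and z of stone3_center in the frame of tray_floor between 0.005 and 0.019 m and z of stone4_center in the frame of tray_floor between 0.005 and 0.019 m and z of stone5_center in the frame of tray_floor between 0.005 and 0.019 m and z of stone6_center in the frame of tray_floor between 0.005 and 0.019 m and z of stone7_center in the frame of tray_floor between 0.005 and 0.019 m and z of stone8_center in the frame of tray_floor between 0.005 and 0.019 m and z of stone9_center in the frame of tray_floor between 0.005 and 0.019 m), for 0.6 s.
At the end, for the whole second after the job is handed in: All nine stones lie in the tray with their centres less than 19 mm above its floor; the tamper stands upright (within 0.1 rad) on the mat of its orange dish, its handle within 25 mm of the dish's centre, released and at rest (z of stone1_center in the frame of tray_floor between 0.005 and 0.019 m and horizontal distance between each of stone1_center, stone2_center, stone3_center, stone4_center, stone5_center, stone6_center, stone7_center, stone8_center, stone9_center and tray_floor below 0.074 m and z of stone2_center in the frame of tray_floor between 0.005 and 0.019 m and z of stone3_center in the frame of tray_floor between 0.005 and 0.019 m and z of stone4_center in the frame of tray_floor between 0.005 and 0.019 m and z of stone5_center in the frame of tray_floor between 0.005 and 0.019 m and z of stone6_center in the frame of tray_floor between 0.005 and 0.019 m and z of stone7_center in the frame of tray_floor between 0.005 and 0.019 m and z of stone8_center in the frame of tray_floor between 0.005 and 0.019 m and z of stone9_center in the frame of tray_floor between 0.005 and 0.019 m and horizontal distance between tamper_grip and tamper_dish_mat below 0.025 m and z of tamper_grip in the frame of tamper_dish_mat below 0.076 m and angle between tamper_grip's own z axis and vertical below 0.1 rad and linear speed of tamper below 0.02 m/s and contact force between the fingers and tamper below 0.1 N); the robot touches nothing.
It fails at once if a stone is pressed by the tamper with more than 60 N (contact force between tamper and stone1 above 60 N or contact force between tamper and stone2 above 60 N or contact force between tamper and stone3 above 60 N or contact force between tamper and stone4 above 60 N or contact force between tamper and stone5 above 60 N or contact force between tamper and stone6 above 60 N or contact force between tamper and stone7 above 60 N or contact force between tamper and stone8 above 60 N or contact force between tamper and stone9 above 60 N).
It fails at once if the tamper knocks on the tray's walls with more than 60 N (contact force between tamper and tray above 60 N).
It fails at once if the robot's fingers or arm touch a stone (contact force between any of the fingers, the arm and stone1 above 0.5 N or contact force between any of the fingers, the arm and stone2 above 0.5 N or contact force between any of the fingers, the arm and stone3 above 0.5 N or contact force between any of the fingers, the arm and stone4 above 0.5 N or contact force between any of the fingers, the arm and stone5 above 0.5 N or contact force between any of the fingers, the arm and stone6 above 0.5 N or contact force between any of the fingers, the arm and stone7 above 0.5 N or contact force between any of the fingers, the arm and stone8 above 0.5 N or contact force between any of the fingers, the arm and stone9 above 0.5 N).
It fails at once if the robot's fingers or arm press on the tray (contact force between any of the fingers, the arm and tray above 2 N).
It fails at once if a bystander (screwdriver, brush, spanner, jar) is moved more than 20 mm (distance of any of screwdriver, brush, wrench, jar from where it was at the start of the episode above 0.02 m).
It also fails if it takes over 72 s, if anything falls off the work surface, if the arm or the gripper's body presses on something with over 40 N, if the wrist force passes 120 N, or if a joint passes its speed limit or range.

## Robot

A 6-joint arm with a two-finger parallel gripper is mounted at the origin on the work surface. World frame = base frame: x ahead of the robot, y to its left, z up, the work surface at z = 0. Lengths are in m, angles in rad, forces in N, time in s.
With the tool pointing down it reaches from about 0.25 to 0.775 m from the base axis. Payload 4 kg.
Tool frame: the origin (TCP) lies between the finger pads; the fingertips stand 14 mm ahead of it and the grasp point (between the pads) lies 5 mm behind it; z points along the fingers, y is the direction in which the jaws open and shut (so a half turn about z gives the same grasp; the last joint's range is limited). The gripper opens to 94 mm and grips with 3 to 60 N. Pads are 16 mm wide; open, the fingers measure 119 mm over their backs; the gripper's body (75 mm by 177 mm) begins 78 mm behind the grasp point.
Start: joints at [1.033, 0.087, 1.371, -0, 1.684, -0.103], TCP at [0.232, 0.499, 0.22] pointing down, gripper open.
Joint ranges: [-3.1, 3.1], [-0.76, 2.03], [0.27, 2.55], [-1.08, 4.22], [0.17, 2.65], [-2.57, 2.57]. Speed limits (rad/s): [2.79, 2.79, 3.14, 3.14, 3.14, 3.14].

## Interface

Orientations are given as [roll, pitch, yaw] about the fixed x, y, z axes, in that order (R = Rz(yaw) Ry(pitch) Rx(roll)).
In Python, from bench import robot, cams, spotter gives the robot as it stands.
- The arm moves only by the shell command python3 -m inch 'ROWS'. ROWS is JSON, a list of rows, each an object of numbers: "grip": the opening, from 0 (shut) to 1 (fully open); "dx", "dy", "dz": the shift along the tool's x, y, z in units of 25 mm (1.0 is 25 mm); "rx", "ry", "rz": the turn, a rotation vector about the tool's x, y, z in units of 5 degrees (1.0 is 5 degrees). A call has 1 to 12 rows; each row shifts and turns the pose as measured when the row begins, along the tool's axes as they then stand; what a row does not reach is not made up. A row lasts 1/8 s, in which the tool goes at most 62.5 mm and 10.7 degrees, less where a joint would pass 70% of its speed; a pose out of reach is approached as far as the arm can. A call is refused whole if a number of a shift passes 1 or a number of a turn 1, either way. A call with a gripper value outside its range is refused whole. The fingers move at their own pace and stop on an object; the grip force is fixed at half the most. Time passes only in rows, so rows that do not move let the fingers close. It gives the time, the measured TCP pose, the force and the opening at its end, in the units of the state.
- robot.get_obs(): the state, without advancing time (a new reading comes with each control period).
- cams.snapshot(name): name is "side" or "top" or "wrist"; returns a dict with "frame" (420x560x3 uint8, red, green, blue), "intrinsics" (3x3 intrinsics, pixels), "eye" and "orientation" of the camera in the world. Camera axes: x right, y up, looking along -z (the intrinsics and any distortion apply to the point x, -y, -z); pixel columns grow to the right and rows downward; lengths in m; the calibration is good to about 2 mm. The wrist camera is an equidistant fisheye: a pixel r from the principal point sees the ray r / f radians off the axis. A picture is of the moment at which its call begins. There is no depth.
- robot.close_job(): hands the job in, once; it reports no verdict.
Trained networks look in a picture, given as the dict that the camera call returned (one of the last four; its "shot" number tells which), for a name from the list of things; names that differ only in an ending like _2 or _b are one class to them, and where a whole thing is asked for, a point or a joint stands for the part that bears it (a point fixed in the world has none). Each returns a list of dicts, best first, with "score" (0 to 1); they miss things now and then, are a little off and sometimes report something else, mostly with a low value. They report only what shows in the picture. A call takes as long as a camera call.
- spotter.regions_of(picture, query): "pixels" (420x560 bool, what is visible of it) and "extent" ([left, top, right, bottom] in pixels, round what is visible of it).
- spotter.place_of(picture, query): "pixel" ([column, row] in pixels: a listed point, or the origin of a listed thing).
The state is a dict: "time": time; "joint_positions": joint angles; "qvel": joint speeds; "joint_torque": joint torques, N m; "tool_pos": TCP position; "ee_rot": TCP orientation; "wrist_force": force on the tool from outside, world axes, zero at the start; "wrist_torque": the same for the moment, N m; "width": finger opening in m.
Only numpy, scipy, OpenCV 4.12 (cv2) and the standard library are available. Lean on these libraries where they do the work, as an engineer would, in place of code of your own. Each camera call takes 0.05 s, during which the arm holds its last target.

## Working session

There is one attempt and no reset: what is moved stays moved. The work goes in short steps, Python scripts to look and compute and a shell command to move; the robot and the scene stay as the last step left them, time stands still between calls to the robot, and variables do not carry over. Pictures are saved under pics/ and viewed, and the job is handed in when it is done.

```bash
ls; mkdir -p pics; python3 - <<'E'
from bench import robot,cams,spotter
import cv2
o=robot.get_obs(); print(o)
for n in ["side","top","wrist"]:
    p=cams.snapshot(n); cv2.imwrite(f"pics/a_{n}.png",p["frame"][:,:,::-1]); print(n,p["intrinsics"],p["eye"],p["orientation"],p["shot"])
E
```

```text
pics
{'time': 0.0, 'joint_positions': array([ 1.03289793e+00,  8.79597869e-02,  1.37225575e+00,  2.85992619e-05,
        1.68362824e+00, -1.03101493e-01]), 'qvel': array([ 0.00037739, -0.00013183, -0.00162295,  0.00095763, -0.00089497,
       -0.00045595]), 'joint_torque': array([-6.51257778e-05, -3.40171337e+01, -3.02436340e+01,  7.20215449e-02,
        3.28377122e-02, -1.59992674e-04]), 'tool_pos': array([0.23139725, 0.49836911, 0.2183008 ]), 'ee_rot': array([-3.13935641e+00, -2.59957136e-04,  2.70679865e+00]), 'wrist_force': array([ 0.30107826, -0.15087315, -0.46351531]), 'wrist_torque': array([-0.02484596, -0.03597878,  0.01505818]), 'width': 0.09415341581493465}
side [[509.16556751   0.         276.07631681]
 [  0.         509.16556751 208.76999979]
 [  0.           0.           1.        ]] [0.35472643 0.90917929 0.94774911] [ 0.84027099  0.01600765 -2.99854591] 1
top [[474.36305217   0.         280.06140369]
 [  0.         474.36305217 212.3556125 ]
 [  0.           0.           1.        ]] [0.39338327 0.01825247 1.4219464 ] [ 0.10294943 -0.01334674 -1.57184234] 2
wrist [[325.1922621    0.         279.88006564]
 [  0.         325.1922621  207.58990074]
 [  0.           0.           1.        ]] [0.16985469 0.52735688 0.38365092] [-0.2371792   0.00270551  1.13622435] 3
```

View pics/a_side.png

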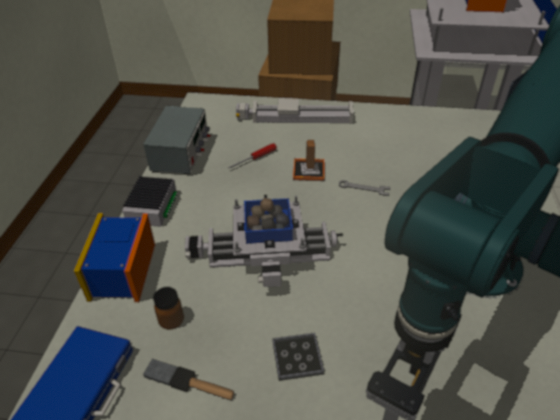

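View pics/a_top.png

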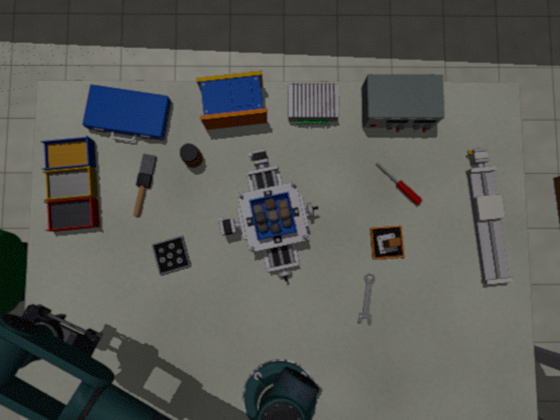

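View pics/a_wrist.png

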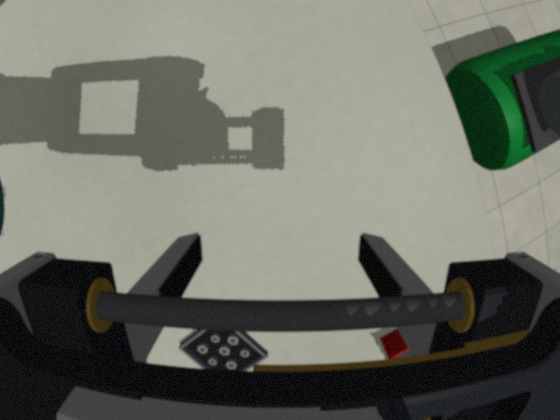

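The top view has the tray at about (273,215), the orange dish with the tamper at (388,243), the nuts dish at (171,254) and the spanner at (367,300). Next I'll measure positions.

```bash
cat > h.py <<'E'
from bench import robot,cams,spotter
import numpy as np,cv2
from scipy.spatial.transform import Rotation as R
def ray(p,px):
    K=p["intrinsics"];u=(px[0]-K[0,2])/K[0,0];v=(px[1]-K[1,2])/K[1,1]
    if p.get("_fish"):
        r=np.hypot(u,v); s=np.sin(r)/r if r>1e-9 else 1; d=np.array([u*s,-v*s,-np.cos(r)])
    else: d=np.array([u,-v,-1.])
    d=R.from_euler('xyz',p["orientation"]).apply(d); return d/np.linalg.norm(d)
def proj(p,X):
    c=R.from_euler('xyz',p["orientation"]).inv().apply(np.asarray(X)-p["eye"]); x,y,z=c[0],-c[1],-c[2]
    if p.get("_fish"):
        r=np.hypot(x,y);t=np.arctan2(r,z);u,v=t*x/r,t*y/r
    else: u,v=x/z,y/z
    K=p["intrinsics"]; return np.array([K[0,0]*u+K[0,2],K[1,1]*v+K[1,2]])
def atz(p,px,z):
    d=ray(p,px);return p["eye"]+d*(z-p["eye"][2])/d[2]
def snap(n):
    p=cams.snapshot(n); p["_fish"]=(n=="wrist"); return p
def tri(ps):
    A=np.zeros((3,3));b=np.zeros(3)
    for p,px in ps:
        d=ray(p,px);M=np.eye(3)-np.outer(d,d);A+=M;b+=M@p["eye"]
    X=np.linalg.solve(A,b); return X,[np.round(proj(p,X)-px,1) for p,px in ps]
E
python3 - <<'E'
from h import *
s=snap("side");t=snap("top")
for n,z in [("tray_floor",.088),("tamper_grip",.076),("tamper_dish_mat",.004),("stage",0),("wrench",0),("screwdriver",0),("jar",0)]:
    a=spotter.place_of(s,n);b=spotter.place_of(t,n)
    for q,l in ((s,a),(t,b)):
        for d in l[:2]: print(n,np.round(d["pixel"],1),round(d["score"],2),np.round(atz(q,d["pixel"],z),4))
    if a and b: print("  tri",tri([(s,a[0]["pixel"]),(t,b[0]["pixel"])]))
for q,nm in ((s,"s"),(t,"t")):
    for n in ("tamper_dish_mat","tray_floor","tamper_grip"):
        for d in spotter.regions_of(q,n)[:1]: print(nm,n,d["score"],d["extent"])
c=cv2.resize(t["frame"][180:300,210:430],None,fx=3.6,fy=3.6,interpolation=3);cv2.imwrite("pics/b.png",c[:,:,::-1])
c=cv2.resize(s["frame"][130:290,180:400],None,fx=3.6,fy=3.6,interpolation=3);cv2.imwrite("pics/b2.png",c[:,:,::-1])
E
```

```text
tray_floor [268.  224.5] 0.89 [0.5166 0.0207 0.088 ]
tray_floor [271.9 215.6] 0.82 [0.522  0.0234 0.088 ]
  tri (array([0.51894894, 0.02311285, 0.09035635]), [array([-1.1, -0.1]), array([0.1, 1. ])])
tamper_grip [308.4 151.8] 0.96 [ 0.449  -0.3113  0.076 ]
tamper_grip [251.4 220.5] 0.72 [ 0.5623 -0.0008  0.076 ]
tamper_grip [393.2 241.2] 0.75 [ 0.4501 -0.3216  0.076 ]
tamper_grip [272.5 220.1] 0.22 [0.5103 0.0217 0.076 ]
  tri (array([ 0.45020892, -0.32383762,  0.06703987]), [array([-0.1, -0. ]), array([0. , 0.1])])
tamper_dish_mat [307.8 171. ] 0.78 [ 0.4491 -0.3129  0.004 ]
tamper_dish_mat [381.6 241. ] 0.73 [ 0.4537 -0.3049  0.004 ]
  tri (array([ 0.45087315, -0.30334074,  0.01135307]), [array([-0.8, -0.1]), array([0.1, 0.9])])
stage [267.8 252.6] 0.81 [0.5177 0.0323 0.    ]
stage [272.  220.6] 0.85 [0.5153 0.0234 0.    ]
  tri (array([ 0.51770243,  0.02357118, -0.00938607]), [array([0.6, 0.1]), array([-0. , -0.5])])
wrench [361.  188.8] 0.51 [ 0.2881 -0.2528  0.    ]
wrench [366.  300.7] 0.83 [ 0.2771 -0.2553  0.    ]
  tri (array([ 0.28247731, -0.2555342 , -0.00173267]), [array(
[... 188 characters left out ...]
 -0.353   0.    ]
screwdriver [368.  300.7] 0.66 [ 0.2771 -0.2613  0.    ]
  tri (array([ 0.62890391, -0.35715533, -0.01449781]), [array([-1.8, -0.2]), array([0.2, 1.9])])
jar [173.1 317.5] 0.55 [0.6992 0.258  0.    ]
jar [251.6 225.3] 0.44 [ 0.5765 -0.0616  0.    ]
jar [192.7 154.9] 0.57 [0.716  0.2649 0.    ]
  tri (array([0.705906  , 0.26216092, 0.00628346]), [array([-3.8, -0.5]), array([0.5, 2.8])])
s tamper_dish_mat 0.69 [292.1, 159.4, 328.8, 180.6]
s tray_floor 0.66 [244.8, 199.3, 295.5, 245.4]
s tamper_grip 0.92 [299.5, 143.1, 318.0, 176.7]
t tamper_dish_mat 0.95 [368.7, 224.2, 407.8, 258.9]
t tray_floor 0.83 [249.8, 191.8, 296.5, 239.5]
t tamper_grip 0.82 [378.9, 231.1, 399.1, 256.5]
```

```bash
python3 -m inch '[{"dz":0}]'
```

```text
invalid input at $[0]: expected keys grip, dx, dy, dz, rx, ry, rz
```

View pics/b.png

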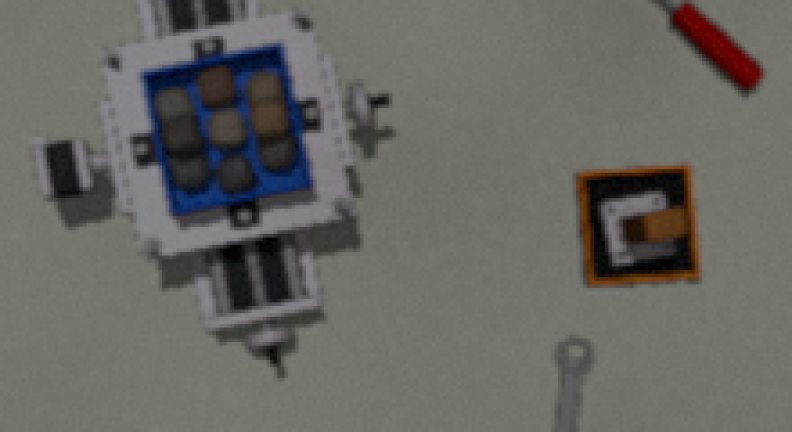

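View pics/b2.png

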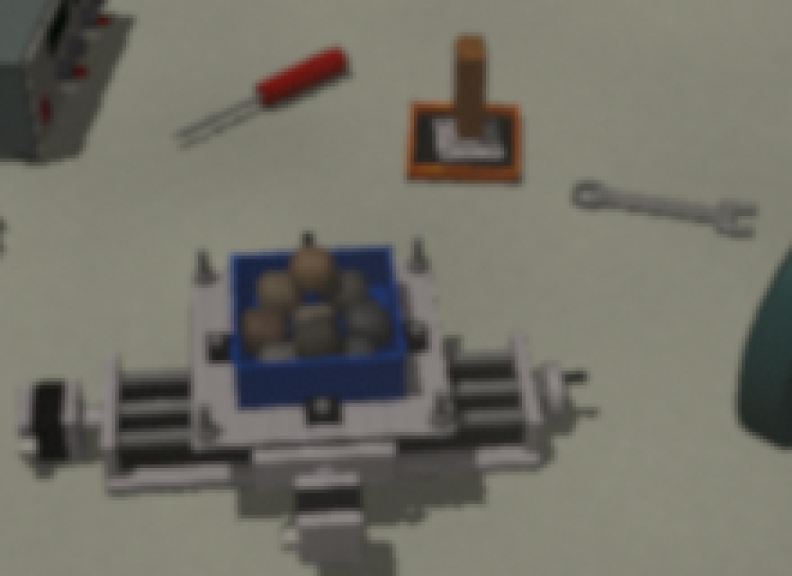

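```bash
python3 -m inch '[{"grip":1,"dx":0,"dy":0,"dz":0,"rx":0,"ry":0,"rz":1},{"grip":1,"dx":0,"dy":0,"dz":0,"rx":0,"ry":0,"rz":1},{"grip":1,"dx":0,"dy":0,"dz":0,"rx":0,"ry":0,"rz":1},{"grip":1,"dx":0,"dy":0,"dz":0,"rx":0,"ry":0,"rz":1},{"grip":1,"dx":0,"dy":0,"dz":0,"rx":0,"ry":0,"rz":1},{"grip":1,"dx":0,"dy":0,"dz":0,"rx":0,"ry":0,"rz":1},{"grip":1,"dx":0,"dy":0,"dz":0,"rx":0,"ry":0,"rz":1},{"grip":1,"dx":0,"dy":0,"dz":0,"rx":0,"ry":0,"rz":1},{"grip":1,"dx":0,"dy":0,"dz":0,"rx":0,"ry":0,"rz":1},{"grip":1,"dx":0,"dy":0,"dz":0,"rx":0,"ry":0,"rz":1},{"grip":1,"dx":0,"dy":0,"dz":0,"rx":0,"ry":0,"rz":1},{"grip":1,"dx":0,"dy":0,"dz":0,"rx":0,"ry":0,"rz":1}]'
cat > go.py <<'E'
import sys
from h import *
o=robot.get_obs();T=R.from_euler('xyz',o["ee_rot"]);a=[float(x) for x in sys.argv[1:]]
d=T.inv().apply(np.array(a[:3])-o["tool_pos"])/.025
print("time",o["time"],"pos",np.round(o["tool_pos"],4),"rpy",np.round(np.degrees(o["ee_rot"]),1),"F",np.round(o["wrist_force"],1),"w",round(o["width"],4))
print("units xyz",np.round(d,2))
if len(a)>3:
    rv=(T.inv()*R.from_euler('xyz',[180,0,a[3]],degrees=True)).as_rotvec(degrees=True)/5; print("turn",np.round(rv,2))
E
python3 go.py .45 -.315 .22 95
```

```text
time: 2.75
tool_pos: [0.2316, 0.4988, 0.2195]
ee_rot: [-3.142, 0.0, 1.624]
wrist_force: [0.1, -0.2, -0.0]
width: 0.0941
time 2.75 pos [0.2316 0.4988 0.2195] rpy [-180.     0.    93.1] F [ 0.1 -0.2 -0. ] w 0.0941
units xyz [-3.297e+01  6.970e+00 -2.000e-02]
turn [-0.    0.   -0.38]
```

```bash
python3 -m inch '[{"grip":1,"dx":-1,"dy":0.3,"dz":0,"rx":0,"ry":0,"rz":0},{"grip":1,"dx":-1,"dy":0.3,"dz":0,"rx":0,"ry":0,"rz":0},{"grip":1,"dx":-1,"dy":0.3,"dz":0,"rx":0,"ry":0,"rz":0},{"grip":1,"dx":-1,"dy":0.3,"dz":0,"rx":0,"ry":0,"rz":0},{"grip":1,"dx":-1,"dy":0.3,"dz":0,"rx":0,"ry":0,"rz":0},{"grip":1,"dx":-1,"dy":0.3,"dz":0,"rx":0,"ry":0,"rz":0},{"grip":1,"dx":-1,"dy":0.3,"dz":0,"rx":0,"ry":0,"rz":0},{"grip":1,"dx":-1,"dy":0.3,"dz":0,"rx":0,"ry":0,"rz":0},{"grip":1,"dx":-1,"dy":0.3,"dz":0,"rx":0,"ry":0,"rz":0},{"grip":1,"dx":-1,"dy":0.3,"dz":0,"rx":0,"ry":0,"rz":0},{"grip":1,"dx":-1,"dy":0.3,"dz":0,"rx":0,"ry":0,"rz":0},{"grip":1,"dx":-1,"dy":0.3,"dz":0,"rx":0,"ry":0,"rz":0}]'
python3 go.py .45 -.315 .22 95
```

```text
time: 4.25
tool_pos: [0.3402, 0.1963, 0.2201]
ee_rot: [3.138, -0.001, 1.628]
wrist_force: [0.8, 0.1, 0.3]
width: 0.0935
time 4.25 pos [0.3402 0.1963 0.2201] rpy [ 1.798e+02 -1.000e-01  9.330e+01] F [0.8 0.1 0.3] w 0.0935
units xyz [-2.067e+01  3.210e+00 -1.000e-02]
turn [ 0.04 -0.01 -0.34]
```

```bash
python3 -m inch '[{"grip":1,"dx":-1,"dy":0.5,"dz":0,"rx":0,"ry":0,"rz":0},{"grip":1,"dx":-1,"dy":0.5,"dz":0,"rx":0,"ry":0,"rz":0},{"grip":1,"dx":-1,"dy":0.5,"dz":0,"rx":0,"ry":0,"rz":0},{"grip":1,"dx":-1,"dy":0.5,"dz":0,"rx":0,"ry":0,"rz":0},{"grip":1,"dx":-1,"dy":0.3,"dz":0,"rx":0,"ry":0,"rz":-0.3}]'
python3 - <<'E'
from h import *
p=snap("wrist");cv2.imwrite("pics/c.png",p["frame"][:,:,::-1]);print(p["eye"],p["orientation"])
for k in range(1,2):
    for d in spotter.regions_of(p,"stone1_center"): print(d["score"],d["extent"])
    for d in spotter.place_of(p,"tray_floor"): print(d["score"],d["pixel"],atz(p,d["pixel"],.088))
E
python3 go.py .45 -.315 .22 95
```

```text
time: 4.88
tool_pos: [0.4065, 0.0705, 0.2212]
ee_rot: [3.135, -0.002, 1.655]
wrist_force: [0.2, 0.2, -0.5]
width: 0.0939
[0.39943387 0.13784369 0.38649482] [-0.23635341 -0.00609334  0.08459969]
0.83 [352.5, 279.1, 379.4, 301.4]
0.51 [364.2, 236.2] [0.49312055 0.0442231  0.088     ]
time 5.025 pos [0.4061 0.0709 0.2211] rpy [ 1.797e+02 -1.000e-01  9.470e+01] F [ 0.4 -0.2  0.2] w 0.0942
units xyz [-15.53   0.5    0.02]
turn [ 0.07 -0.02 -0.07]
```

View pics/c.png

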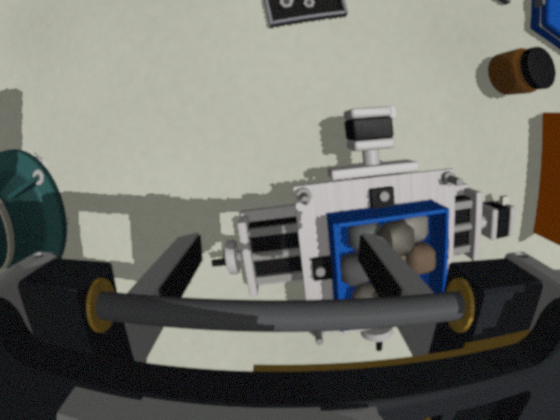

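```bash
python3 -m inch '[{"grip":1,"dx":-1,"dy":0,"dz":0,"rx":0,"ry":0,"rz":0},{"grip":1,"dx":-1,"dy":0,"dz":0,"rx":0,"ry":0,"rz":0},{"grip":1,"dx":-1,"dy":0,"dz":0,"rx":0,"ry":0,"rz":0},{"grip":1,"dx":-1,"dy":0,"dz":0,"rx":0,"ry":0,"rz":0},{"grip":1,"dx":-1,"dy":0,"dz":0,"rx":0,"ry":0,"rz":0},{"grip":1,"dx":-1,"dy":0,"dz":0,"rx":0,"ry":0,"rz":0},{"grip":1,"dx":-1,"dy":0,"dz":0,"rx":0,"ry":0,"rz":0},{"grip":1,"dx":-1,"dy":0,"dz":0,"rx":0,"ry":0,"rz":0},{"grip":1,"dx":-1,"dy":0,"dz":0,"rx":0,"ry":0,"rz":0},{"grip":1,"dx":-1,"dy":0,"dz":0,"rx":0,"ry":0,"rz":0},{"grip":1,"dx":-1,"dy":0,"dz":0,"rx":0,"ry":0,"rz":0}]'
python3 -m inch '[{"grip":1,"dx":-1,"dy":0.3,"dz":0,"rx":0,"ry":0,"rz":0},{"grip":1,"dx":-1,"dy":0.3,"dz":0,"rx":0,"ry":0,"rz":0},{"grip":1,"dx":-1,"dy":0.1,"dz":0,"rx":0,"ry":0,"rz":0},{"grip":1,"dx":-1,"dy":0,"dz":0,"rx":0,"ry":0,"rz":0}]'
python3 - <<'E'
from h import *
p=snap("wrist");cv2.imwrite("pics/d.png",p["frame"][:,:,::-1]);print(p["eye"],p["orientation"])
for n,z in (("tamper_grip",.076),("tamper_dish_mat",.004)):
    for d in spotter.place_of(p,n): print(n,d["score"],d["pixel"],atz(p,d["pixel"],z))
E
python3 go.py .45 -.315 .22 95
```

```text
time: 6.4
tool_pos: [0.4309, -0.1974, 0.2213]
ee_rot: [3.13, -0.009, 1.666]
wrist_force: [-0.0, 0.0, 0.0]
width: 0.0941
time: 6.9
tool_pos: [0.4606, -0.2936, 0.2211]
ee_rot: [3.128, -0.01, 1.671]
wrist_force: [0.8, 0.3, -0.9]
width: 0.0943
[ 0.45160478 -0.22799377  0.38696191] [-0.22746725 -0.01300316  0.10007901]
tamper_grip 0.57 [261.5, 225.9] [ 0.44646957 -0.31961376  0.076     ]
time 7.05 pos [ 0.46   -0.294   0.2207] rpy [179.3  -0.6  95.6] F [0.5 0.2 0.3] w 0.0939
units xyz [-0.8  -0.48  0.01]
turn [ 0.14 -0.13  0.12]
```

View pics/d.png

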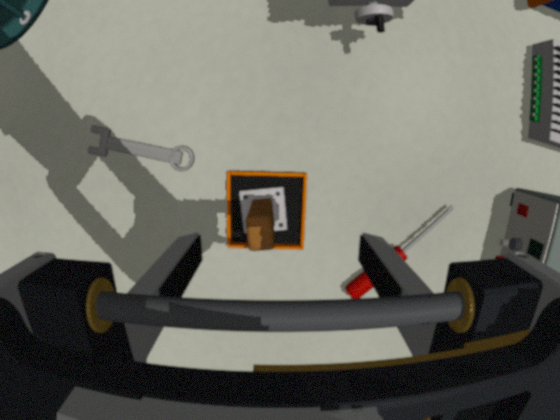

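```bash
python3 - <<'E'
import cv2
f=cv2.imread("pics/d.png");cv2.imwrite("pics/d2.png",cv2.resize(f[160:260,210:320],None,fx=6,fy=6,interpolation=cv2.INTER_CUBIC))
E
```

```text
(no output)
```

View pics/d2.png

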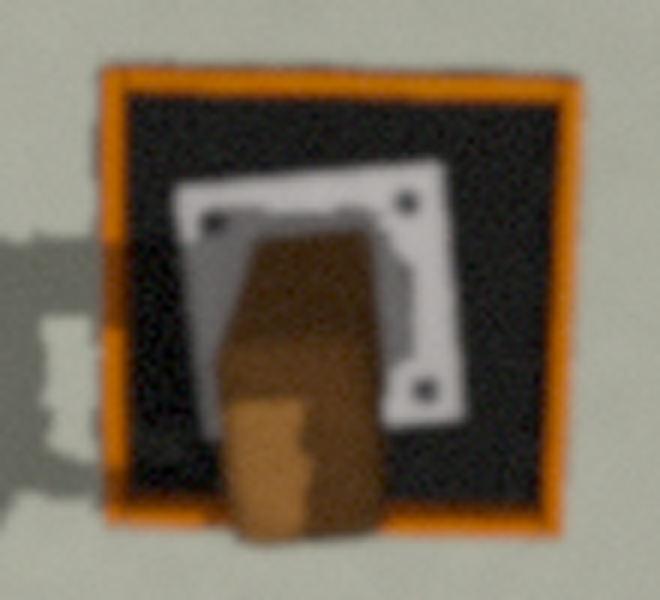

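```bash
python3 - <<'E'
from h import *
p=dict(eye=np.array([0.45160478,-0.22799377,0.38696191]),orientation=[-0.22746725,-0.01300316,0.10007901],intrinsics=np.array([[325.19,0,279.88],[0,325.19,207.59],[0,0,1]]),_fish=True)
def c(l,z):
    P=np.array([atz(p,(210+a/6,160+b/6),z) for a,b in l]);print(np.round(P[:,:2],4).tolist(),"mean",P.mean(0));
    for i in range(len(P)):
        d=P[(i+1)%len(P)]-P[i];print(round(np.degrees(np.arctan2(d[1],d[0])),1),round(np.linalg.norm(d),4),end=' | ')
    print()
c([(175,188),(443,162),(467,412),(203,440)],.014)
c([(103,68),(580,80),(562,533),(108,522)],.014)
c([(228,402),(378,395),(378,530),(240,538)],.106)
E
```

```text
[[0.4157, -0.2986], [0.4672, -0.2885], [0.4771, -0.3383], [0.425, -0.3493]] mean [ 0.4462594 -0.3186834  0.014    ]
11.1 0.0524 | -78.7 0.0507 | -168.0 0.0533 | 100.4 0.0515 | 
[[0.3999, -0.2764], [0.4918, -0.2699], [0.4992, -0.3621], [0.4067, -0.3689]] mean [ 0.44941158 -0.31933409  0.014     ]
4.0 0.0922 | -85.4 0.0925 | -175.8 0.0927 | 94.2 0.0928 | 
[[0.4349, -0.313], [0.4573, -0.3097], [0.4593, -0.3312], [0.4383, -0.3346]] mean [ 0.44744306 -0.32211932  0.106     ]
8.4 0.0226 | -84.6 0.0216 | -170.7 0.0212 | 99.0 0.0218 |
```

```bash
python3 -m inch '[{"grip":1,"dx":-0.9,"dy":-0.6,"dz":0,"rx":0.14,"ry":-0.13,"rz":-1},{"grip":1,"dx":0,"dy":0,"dz":1,"rx":0,"ry":0,"rz":0},{"grip":1,"dx":0,"dy":0,"dz":0,"rx":0,"ry":0,"rz":0}]'; python3 go.py .4465 -.318 .071 101
```

```text
time: 7.42
tool_pos: [0.4474, -0.3156, 0.1956]
ee_rot: [3.14, -0.0, 1.761]
wrist_force: [0.3, 0.1, -0.6]
width: 0.0944
time 7.425 pos [ 0.4474 -0.3156  0.1956] rpy [179.9  -0.  100.9] F [ 0.3  0.1 -0.6] w 0.0944
units xyz [-0.09 -0.06  4.99]
turn [ 0.02 -0.   -0.02]
```

```bash
python3 -m inch '[{"grip":1,"dx":-0.1,"dy":-0.05,"dz":1,"rx":0,"ry":0,"rz":0},{"grip":1,"dx":0,"dy":0,"dz":1,"rx":0,"ry":0,"rz":0},{"grip":1,"dx":0,"dy":0,"dz":1,"rx":0,"ry":0,"rz":0},{"grip":1,"dx":0,"dy":0,"dz":1,"rx":0,"ry":0,"rz":0}]';  python3 - <<'E'
from h import *
p=snap("wrist");cv2.imwrite("pics/e.png",p["frame"][:,:,::-1])
E
python3 go.py .4465 -.318 .071 101
```

```text
time: 7.92
tool_pos: [0.4511, -0.3179, 0.102]
ee_rot: [3.13, 0.01, 1.764]
wrist_force: [0.2, -0.7, 0.5]
width: 0.0943
time 7.975 pos [ 0.4494 -0.3164  0.0981] rpy [179.6   0.3 101. ] F [-0.8  0.8 -2.6] w 0.094
units xyz [-0.04 -0.13  1.08]
turn [0.08 0.05 0.01]
```

View pics/e.png

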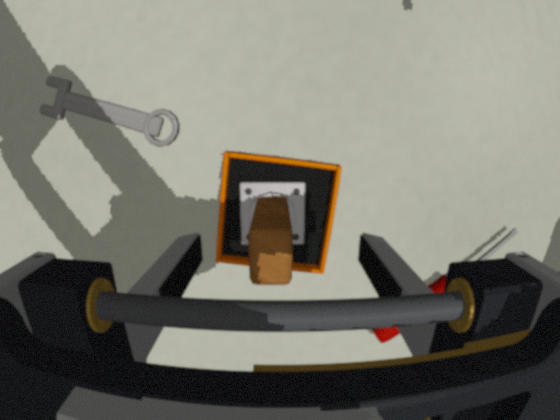

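The handle stands between the fingers at about (270,240), with the foot square to the picture, so I'll go down and close.

```bash
python3 -m inch '[{"grip":1,"dx":0,"dy":-0.13,"dz":0.9,"rx":0.08,"ry":0.05,"rz":0},{"grip":1,"dx":0,"dy":0,"dz":0.1,"rx":0,"ry":0,"rz":0},{"grip":1,"dx":0,"dy":0,"dz":0,"rx":0,"ry":0,"rz":0}]'; python3 go.py .4465 -.318 .071 101;  python3 -m inch '[{"grip":0,"dx":0,"dy":0,"dz":0,"rx":0,"ry":0,"rz":0},{"grip":0,"dx":0,"dy":0,"dz":0,"rx":0,"ry":0,"rz":0},{"grip":0,"dx":0,"dy":0,"dz":0,"rx":0,"ry":0,"rz":0},{"grip":0,"dx":0,"dy":0,"dz":0,"rx":0,"ry":0,"rz":0},{"grip":0,"dx":0,"dy":0,"dz":0,"rx":0,"ry":0,"rz":0}]';python3 go.py .4465 -.318 .071 101; 
```

```text
time: 8.35
tool_pos: [0.4483, -0.3167, 0.0766]
ee_rot: [3.138, 0.003, 1.765]
wrist_force: [0.3, -0.2, -0.8]
width: 0.0941
time 8.35 pos [ 0.4483 -0.3167  0.0766] rpy [179.8   0.2 101.1] F [ 0.3 -0.2 -0.8] w 0.0941
units xyz [-0.04 -0.08  0.23]
turn [0.04 0.03 0.03]
time: 8.98
tool_pos: [0.45, -0.3178, 0.0806]
ee_rot: [3.134, 0.008, 1.765]
wrist_force: [-0.1, -0.6, 0.2]
width: 0.0475
time 8.975 pos [ 0.45   -0.3178  0.0806] rpy [179.6   0.5 101.1] F [-0.1 -0.6  0.2] w 0.0475
units xyz [ 0.02 -0.14  0.38]
turn [0.08 0.09 0.03]
```

```bash
python3 -m inch '[{"grip":0,"dx":0,"dy":-0.1,"dz":0.4,"rx":0.08,"ry":0.09,"rz":0},{"grip":0,"dx":0,"dy":0,"dz":0.1,"rx":0,"ry":0,"rz":0},{"grip":0,"dx":0,"dy":0,"dz":0.03,"rx":0,"ry":0,"rz":0},{"grip":0,"dx":0,"dy":0,"dz":0.03,"rx":0,"ry":0,"rz":0},{"grip":0,"dx":0,"dy":0,"dz":0.03,"rx":0,"ry":0,"rz":0}]';python3 go.py .4465 -.318 .071 101; 
```

```text
time: 9.6
tool_pos: [0.447, -0.3185, 0.0666]
ee_rot: [-3.14, -0.001, 1.765]
wrist_force: [-1.9, 1.1, 4.9]
width: 0.0239
time 9.6 pos [ 0.447  -0.3185  0.0666] rpy [-179.9   -0.   101.1] F [-1.9  1.1  4.9] w 0.0239
units xyz [ 0.02 -0.02 -0.18]
turn [-0.01 -0.01  0.03]
```

```bash
python3 -m inch '[{"grip":0,"dx":0,"dy":0,"dz":-0.3,"rx":0,"ry":0,"rz":0},{"grip":0,"dx":0,"dy":0,"dz":-1,"rx":0,"ry":0,"rz":0},{"grip":0,"dx":0,"dy":0,"dz":-1,"rx":0,"ry":0,"rz":0},{"grip":0,"dx":0,"dy":0,"dz":-1,"rx":0,"ry":0,"rz":0},{"grip":0,"dx":0,"dy":0,"dz":-1,"rx":0,"ry":0,"rz":0},{"grip":0,"dx":0,"dy":0,"dz":-1,"rx":0,"ry":0,"rz":0},{"grip":0,"dx":0,"dy":0,"dz":-1,"rx":0,"ry":0,"rz":0},{"grip":0,"dx":0,"dy":0,"dz":-1,"rx":0,"ry":0,"rz":0}]';python3 go.py .48 -.20 .24 101;python3 - <<'E'
from h import *
p=snap("wrist");cv2.imwrite("pics/f.png",p["frame"][:,:,::-1])
E
```

```text
time: 10.6
tool_pos: [0.4452, -0.3157, 0.2425]
ee_rot: [-3.13, -0.018, 1.766]
wrist_force: [0.4, 0.5, -3.7]
width: 0.0241
time 10.6 pos [ 0.4452 -0.3157  0.2425] rpy [-179.3   -1.   101.2] F [ 0.4  0.5 -3.7] w 0.0241
units xyz [4.27 2.26 0.15]
turn [-0.13 -0.2   0.03]
```

View pics/f.png

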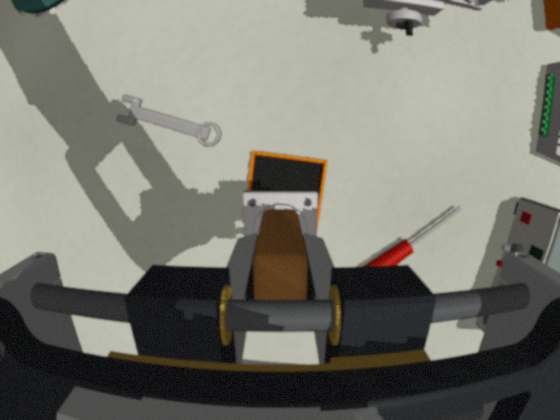

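The tamper hangs in the fingers, out of its dish, with its foot at about (280,200). I'll go towards the tray.

```bash
python3 -m inch '[{"grip":0,"dx":1,"dy":0.3,"dz":0,"rx":-0.1,"ry":-0.2,"rz":0},{"grip":0,"dx":1,"dy":0.3,"dz":0,"rx":0,"ry":0,"rz":0},{"grip":0,"dx":1,"dy":0.3,"dz":0,"rx":0,"ry":0,"rz":0},{"grip":0,"dx":1,"dy":0.3,"dz":0,"rx":0,"ry":0,"rz":0},{"grip":0,"dx":1,"dy":0.3,"dz":0,"rx":0,"ry":0,"rz":0},{"grip":0,"dx":1,"dy":0.3,"dz":0,"rx":0,"ry":0,"rz":0}]'; python3 - <<'E'
from h import *
t=snap("top");s=snap("side")
cv2.imwrite("pics/g1.png",cv2.resize(t["frame"][180:250,235:305],None,fx=8,fy=8,interpolation=2)[:,:,::-1])
cv2.imwrite("pics/g2.png",cv2.resize(s["frame"][190:260,230:310],None,fx=8,fy=8,interpolation=2)[:,:,::-1])
cv2.imwrite("pics/g3.png",cv2.resize(t["frame"][215:270,355:425],None,fx=8,fy=8,interpolation=2)[:,:,::-1])
cv2.imwrite("pics/g4.png",cv2.resize(s["frame"][140:195,270:350],None,fx=8,fy=8,interpolation=2)[:,:,::-1])
import pickle;pickle.dump((t,s),open("ts.pkl","wb"))
for q in(t,s):
    for d in spotter.place_of(q,"tray_floor")[:1]: print(d["score"],d["pixel"],atz(q,d["pixel"],.088))
    for d in spotter.place_of(q,"stone1_center"): print("st",round(d["score"],2),np.round(d["pixel"],1))
E
python3 go.py .51 -.0 .24 101
```

```text
time: 11.4
tool_pos: [0.4611, -0.1572, 0.2389]
ee_rot: [-3.138, 0.0, 1.762]
wrist_force: [0.4, -0.2, -3.7]
width: 0.0239
0.68 [271.7, 215.8] [0.52140474 0.02393266 0.088     ]
st 0.39 [284.9 218.4]
0.58 [266.3, 225.8] [0.51998144 0.0257754  0.088     ]
st 0.6 [276.4 213.7]
time 11.7 pos [ 0.4612 -0.159   0.2398] rpy [-1.798e+02  1.000e-01  1.009e+02] F [-0.1 -0.6 -2.7] w 0.0237
units xyz [ 5.87  3.12 -0.02]
turn [-0.03  0.02 -0.01]
```

View pics/g1.png

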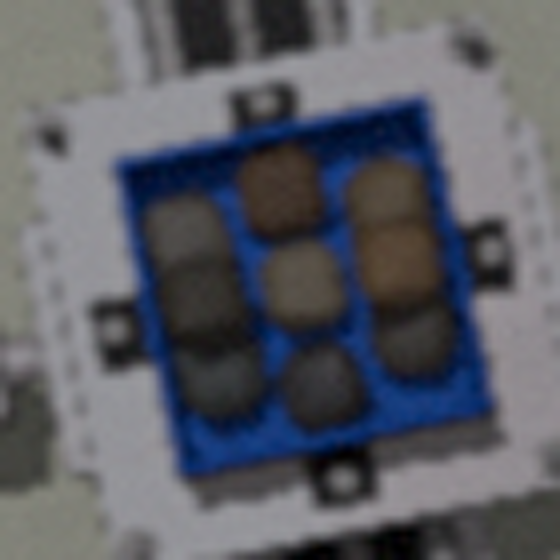

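View pics/g2.png

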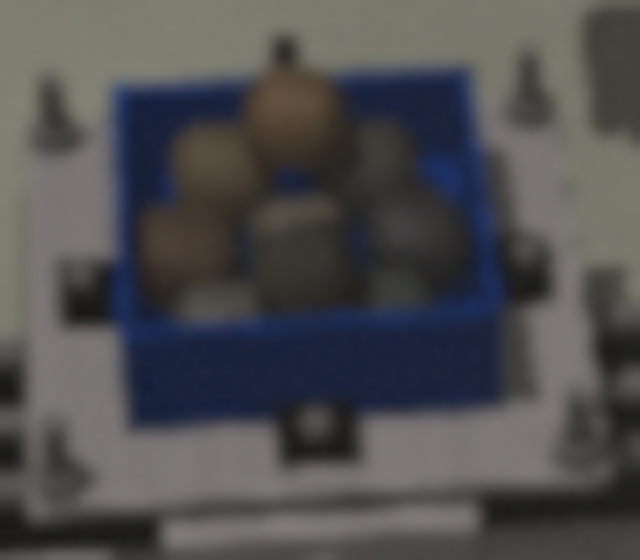

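View pics/g3.png

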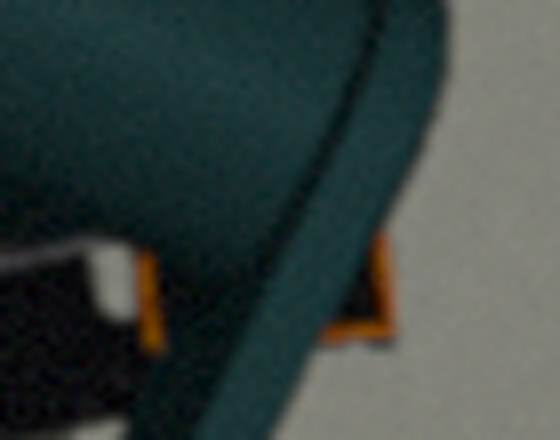

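```bash
python3 - <<'E'
from h import *
import pickle
t,s=pickle.load(open("ts.pkl","rb"))
T=lambda a:(235-.5+.0+ (a[0]+.5)/8,180-.5+(a[1]+.5)/8); S=lambda a:(230-.5+(a[0]+.5)/8,190-.5+(a[1]+.5)/8)
def c(p,f,l):
    P=np.array([atz(p,f(a),.124) for a in l]);print(np.round(P.mean(0),4));
    for i in range(4):
        d=P[(i+1)%4]-P[i];print(round(np.degrees(np.arctan2(d[1],d[0])),1),round(np.linalg.norm(d),4),end=' | ')
    print(); return P
a=c(t,T,[(118,160),(430,100),(493,410),(182,475)]);b=c(s,S,[(112,88),(470,68),(502,305),(122,330)])
c0=(a.mean(0)+b.mean(0))/2;c0[2]=.088
yaw=np.radians(11);Rz=R.from_euler('z',yaw)
print("tri centre",tri([(t,proj(t,a.mean(0))),(s,proj(s,b.mean(0)))]))
for n,x,y in [("H",(398,262),(295,118)),("B",(205,300),(303,250)),("D",(282,190),(187,253)),("F",(323,385),(417,237)),("G",(385,198),(217,167)),("I",(415,335),(378,160)),("A",(188,238),(215,300)),("C",(220,380),(397,290))]:
    X,r=tri([(t,T(x)),(s,S(y))]);print(n,np.round(Rz.inv().apply(X-c0),4),r, np.round(X,3))
X=atz(t,T((303,285)),.105);print("E",np.round(Rz.inv().apply(X-c0),4))
E
```

```text
[0.5194 0.0208 0.124 ]
-79.0 0.1096 | -168.8 0.1093 | 101.8 0.1087 | 11.7 0.1108 | 
[0.5173 0.0214 0.124 ]
-168.0 0.111 | 102.2 0.1062 | 12.7 0.1105 | -77.5 0.1074 | 
tri centre (array([0.51847746, 0.02068539, 0.12339385]), [array([0. , 0.4]), array([-0.4, -0. ])])
H [ 0.0013 -0.0329  0.0373] [array([0.1, 0.6]), array([-0.6, -0.1])] [ 0.526 -0.011  0.125]
B [0.0007 0.0345 0.045 ] [array([0. , 0.4]), array([-0.5, -0. ])] [0.512 0.055 0.133]
D [0.036  0.0011 0.0147] [array([0.1, 0.6]), array([-0.7, -0.1])] [0.553 0.029 0.103]
F [-0.0339  0.0001  0.0161] [array([0. , 0.6]), array([-0.7, -0.1])] [0.485 0.015 0.104]
G [ 0.026  -0.0336  0.018 ] [array([0.1, 0.6]), array([-0.6, -0.1])] [ 0.55  -0.007  0.106]
I [-0.0234 -0.0346  0.0171] [array([0.1, 0.7]), array([-0.8, -0.1])] [ 0.502 -0.017  0.105]
A [0.0259 0.0362 0.0279] [array([-0., -0.]), array([0.1, 0. ])] [0.537 0.062 0.116]
C [-0.0262  0.0348  0.0275] [array([0. , 0.6]), array([-0.6, -0.1])] [0.486 0.05  0.116]
E [0.0032 0.0001 0.017 ]
```

```bash
python3 go.py .524 0 .22 101.7;python3 -m inch '[{"grip":0,"dx":1,"dy":0.5,"dz":0,"rx":0,"ry":0,"rz":-0.15},{"grip":0,"dx":1,"dy":0.5,"dz":0,"rx":0,"ry":0,"rz":0},{"grip":0,"dx":1,"dy":0.5,"dz":0,"rx":0,"ry":0,"rz":0},{"grip":0,"dx":1,"dy":0.5,"dz":0,"rx":0,"ry":0,"rz":0},{"grip":0,"dx":1,"dy":0.5,"dz":0,"rx":0,"ry":0,"rz":0},{"grip":0,"dx":0.7,"dy":0.7,"dz":0,"rx":0,"ry":0,"rz":0},{"grip":0,"dx":0,"dy":0.2,"dz":0.4,"rx":0,"ry":0,"rz":0},{"grip":0,"dx":0,"dy":0,"dz":0.2,"rx":0,"ry":0,"rz":0}]'; python3 go.py .524 0 .21 101.7
python3 - <<'E'
from h import *
s=snap("side");cv2.imwrite("pics/i2.png",cv2.resize(s["frame"][150:260,220:330],None,fx=5,fy=5,interpolation=2)[:,:,::-1])
s=snap("wrist");cv2.imwrite("pics/i1.png",s["frame"][:,:,::-1])
E
```

```text
time 11.7 pos [ 0.4612 -0.159   0.2398] rpy [-1.798e+02  1.000e-01  1.009e+02] F [-0.1 -0.6 -2.7] w 0.0237
units xyz [5.77 3.67 0.77]
turn [-0.03  0.02 -0.15]
time: 12.7
tool_pos: [0.5193, -0.0074, 0.2213]
ee_rot: [-3.137, 0.005, 1.761]
wrist_force: [-0.0, -0.3, -3.6]
width: 0.0243
time 12.7 pos [ 0.5193 -0.0074  0.2213] rpy [-179.7    0.3  100.9] F [-0.  -0.3 -3.6] w 0.0243
units xyz [0.25 0.24 0.45]
turn [-0.05  0.05 -0.16]
```

View pics/i1.png

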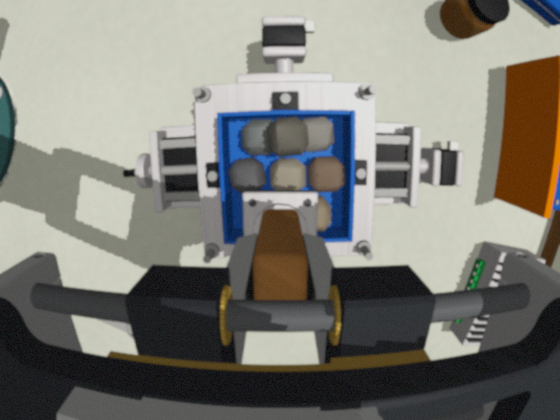

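View pics/i2.png

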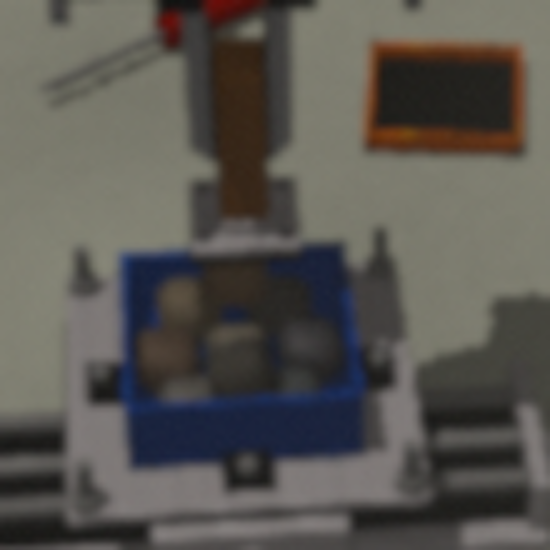

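```bash
python3 - <<'E'
import cv2
f=cv2.imread("pics/i1.png");cv2.imwrite("pics/i3.png",cv2.resize(f[100:260,210:370],None,fx=4.5,fy=4.5,interpolation=cv2.INTER_CUBIC)[:600])
E
```

```text
(no output)
```

View pics/i3.png

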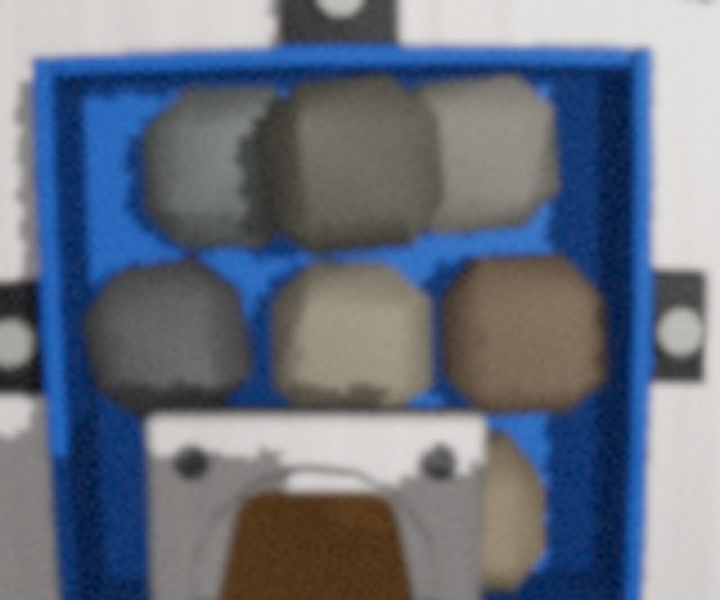

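```bash
cat > w.py <<'E'
from h import *
E
python3 - <<'E'
from h import *
p=snap("wrist");o=robot.get_obs();tp=o["tool_pos"]
C=lambda a:(210-.5+(a[0]+.5)/4.5,100-.5+(a[1]+.5)/4.5)
print(tp,p["eye"])
yaw=np.radians(11.7);ux=np.array([np.cos(yaw),np.sin(yaw),0]);uy=np.array([-np.sin(yaw),np.cos(yaw),0])
for nm,a,b,z in (("rim",(35,60),(650,48),.124),("foot",(145,412),(488,418),tp[2]-.0526)):
    A=atz(p,C(a),z);B=atz(p,C(b),z);d=B-A
    m=(A+B)/2; print(nm,m,np.linalg.norm(d),np.degrees(np.arctan2(d[1],d[0])))
    h=.056 if nm=="rim" else .026
    nrm=np.array([-d[1],d[0],0])/np.linalg.norm(d)
    print("  centre",m-nrm*h)
E
python3 go.py .524 0 .21 101.7
```

```text
[ 0.51899791 -0.00731786  0.2220987 ] [0.50644666 0.06014149 0.38630867]
rim [0.50693898 0.07557784 0.124     ] 0.11042385491133463 12.20162897000981
  centre [0.51877472 0.02084289 0.124     ]
foot [0.51337421 0.01821668 0.1694987 ] 0.05201107072723527 9.915032713461777
  centre [ 0.51785109 -0.00739499  0.1694987 ]
time 12.85 pos [ 0.519  -0.0073  0.2221] rpy [-179.8    0.3  100.9] F [-0.8 -0.1 -3.2] w 0.0241
units xyz [0.25 0.25 0.48]
turn [-0.04  0.05 -0.17]
```

```bash
python3 -m inch '[{"grip":0,"dx":0.23,"dy":0.27,"dz":0,"rx":0,"ry":0,"rz":-0.35},{"grip":0,"dx":0,"dy":0,"dz":0.3,"rx":0,"ry":0,"rz":0},{"grip":0,"dx":0,"dy":0,"dz":0.2,"rx":0,"ry":0,"rz":0}]'; python3 go.py .5234 -.0007 .21 102.5
```

```text
time: 13.22
tool_pos: [0.5251, -0.0011, 0.21]
ee_rot: [-3.14, 0.005, 1.791]
wrist_force: [0.2, 0.9, -3.7]
width: 0.0236
time 13.225 pos [ 0.5251 -0.0011  0.21  ] rpy [-179.9    0.3  102.6] F [ 0.2  0.9 -3.7] w 0.0236
units xyz [ 0.03 -0.06  0.  ]
turn [-0.02  0.06  0.03]
```

```bash
for i in 1 2 3; do python3 -m inch '[{"grip":0,"dx":0,"dy":0,"dz":0.15,"rx":0,"ry":0,"rz":0}]' | egrep 'tool|force'; done
```

```text
tool_pos: [0.5249, -0.0012, 0.2058]
wrist_force: [0.6, 0.6, -2.8]
tool_pos: [0.5248, -0.0012, 0.2017]
wrist_force: [1.1, 0.3, -1.7]
tool_pos: [0.5248, -0.0013, 0.1992]
wrist_force: [-3.6, 0.4, 8.5]
```

```bash
python3 go.py .5234 -.0007 .18 102.5
```

```text
time 13.6 pos [ 0.5248 -0.0013  0.1992] rpy [-179.9    0.3  102.6] F [-3.6  0.4  8.5] w 0.0238
units xyz [ 0.04 -0.05  0.77]
turn [-0.02  0.07  0.03]
```

```bash
python3 -m inch '[{"grip":0,"dx":0,"dy":0.1,"dz":0.12,"rx":0,"ry":0,"rz":0},{"grip":0,"dx":0,"dy":-0.15,"dz":0.1,"rx":0,"ry":0,"rz":0}]'
```

```text
time: 13.85
tool_pos: [0.5235, -0.0019, 0.1975]
ee_rot: [3.141, 0.007, 1.791]
wrist_force: [1.3, 0.2, -1.1]
width: 0.0238
```

```bash
python3 -m inch '[{"grip":0,"dx":0,"dy":0.15,"dz":0.12,"rx":0,"ry":0,"rz":0},{"grip":0,"dx":0,"dy":-0.2,"dz":0.12,"rx":0,"ry":0,"rz":0}]'
```

```text
time: 14.1
tool_pos: [0.522, -0.0022, 0.1915]
ee_rot: [3.141, 0.008, 1.791]
wrist_force: [0.5, -0.0, -2.6]
width: 0.0241
```

```bash
python3 -m inch '[{"grip":0,"dx":0,"dy":0.15,"dz":0.12,"rx":0,"ry":0,"rz":0},{"grip":0,"dx":0,"dy":0,"dz":0.12,"rx":0,"ry":0,"rz":0}]'
```

```text
time: 14.35
tool_pos: [0.5252, -0.0014, 0.1834]
ee_rot: [-3.14, 0.007, 1.791]
wrist_force: [-0.6, 0.9, -3.4]
width: 0.0236
```

```bash
python3 -m inch '[{"grip":0,"dx":0,"dy":-0.15,"dz":0.12,"rx":0,"ry":0,"rz":0},{"grip":0,"dx":0,"dy":0.1,"dz":0.1,"rx":0,"ry":0,"rz":0}]'
```

```text
time: 14.6
tool_pos: [0.5254, -0.0021, 0.1823]
ee_rot: [3.137, 0.009, 1.791]
wrist_force: [-0.7, 0.4, 8.5]
width: 0.024
```

```bash
python3 -m inch '[{"grip":0,"dx":0,"dy":-0.1,"dz":0.15,"rx":0,"ry":0,"rz":0},{"grip":0,"dx":0,"dy":0.1,"dz":0.2,"rx":0,"ry":0,"rz":0}]'
```

```text
time: 14.85
tool_pos: [0.5296, -0.0014, 0.1823]
ee_rot: [3.121, 0.012, 1.792]
wrist_force: [-0.7, 1.9, 12.8]
width: 0.0238
```

```bash
python3 -m inch '[{"grip":0,"dx":0,"dy":-0.1,"dz":0.25,"rx":0,"ry":0,"rz":0},{"grip":0,"dx":0,"dy":0.1,"dz":0.25,"rx":0,"ry":0,"rz":0}]'
```

```text
time: 15.1
tool_pos: [0.532, -0.0009, 0.1823]
ee_rot: [3.108, 0.015, 1.792]
wrist_force: [-12.5, -0.2, 21.5]
width: 0.0241
```

```bash
python3 -m inch '[{"grip":0,"dx":0,"dy":-0.2,"dz":-0.4,"rx":0,"ry":0,"rz":0},{"grip":0,"dx":0,"dy":0,"dz":-0.8,"rx":0,"ry":0,"rz":0},{"grip":0,"dx":0,"dy":0,"dz":-0.6,"rx":0,"ry":0,"rz":0}]'; python3 go.py .5141 .0423 .225 102.5;python3 - <<'E'
from h import *
t=snap("top");s=snap("side")
cv2.imwrite("pics/k2.png",cv2.resize(s["frame"][180:260,220:310],None,fx=7,fy=7,interpolation=2)[:,:,::-1])
s=snap("wrist");cv2.imwrite("pics/k1.png",s["frame"][:,:,::-1])
E
```

```text
time: 15.48
tool_pos: [0.5239, -0.0017, 0.2275]
ee_rot: [3.11, 0.014, 1.792]
wrist_force: [-0.1, 0.5, -4.2]
width: 0.0238
time 15.475 pos [ 0.5239 -0.0017  0.2275] rpy [178.2   0.8 102.7] F [-0.1  0.5 -4.2] w 0.0238
units xyz [1.8  0.   0.07]
turn [0.36 0.17 0.04]
```

View pics/k1.png

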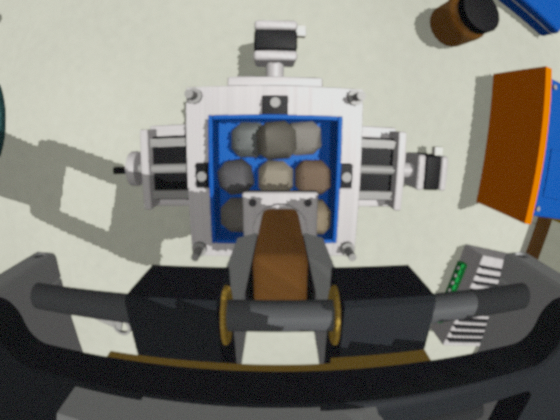

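View pics/k2.png

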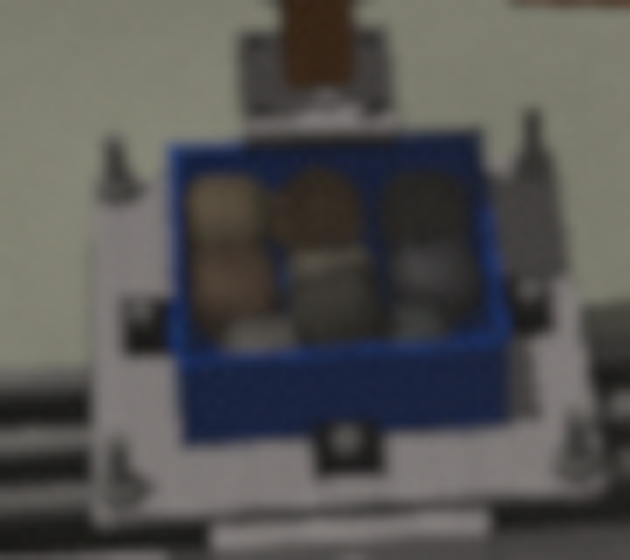

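H now lies level with its neighbours: in the side crop its brown top sits at (318,210), no longer above the wall. B still rides, at (277,138) in the wrist view, so I'll go over it.

```bash
python3 -m inch '[{"grip":0,"dx":0.9,"dy":0,"dz":0.1,"rx":0.36,"ry":0.17,"rz":0},{"grip":0,"dx":0.9,"dy":0,"dz":0.1,"rx":0,"ry":0,"rz":0},{"grip":0,"dx":0,"dy":0,"dz":0.4,"rx":0,"ry":0,"rz":0}]'; python3 go.py .5141 .0423 .2 102.5
```

```text
time: 16.0
tool_pos: [0.5139, 0.0426, 0.2087]
ee_rot: [-3.138, -0.001, 1.791]
wrist_force: [0.6, -0.2, -3.7]
width: 0.0241
time 16.0 pos [0.5139 0.0426 0.2087] rpy [-1.798e+02 -1.000e-01  1.026e+02] F [ 0.6 -0.2 -3.7] w 0.0241
units xyz [-0.01  0.01  0.35]
turn [-0.04 -0.01  0.03]
```

```bash
python3 -m inch '[{"grip":0,"dx":0,"dy":0,"dz":0.2,"rx":0,"ry":0,"rz":0},{"grip":0,"dx":0,"dy":0,"dz":0.12,"rx":0,"ry":0,"rz":0}]'
```

```text
time: 16.25
tool_pos: [0.5131, 0.0418, 0.1983]
ee_rot: [-3.135, -0.002, 1.791]
wrist_force: [-1.8, 1.1, 5.1]
width: 0.0239
```

```bash
python3 -m inch '[{"grip":0,"dx":0,"dy":0.1,"dz":0.12,"rx":0,"ry":0,"rz":0},{"grip":0,"dx":0,"dy":-0.15,"dz":0.1,"rx":0,"ry":0,"rz":0}]'
```

```text
time: 16.5
tool_pos: [0.5123, 0.0408, 0.1973]
ee_rot: [-3.139, -0.001, 1.79]
wrist_force: [2.6, 1.0, 2.4]
width: 0.0238
```

```bash
python3 -m inch '[{"grip":0,"dx":0,"dy":0.15,"dz":0.12,"rx":0,"ry":0,"rz":0},{"grip":0,"dx":0,"dy":-0.15,"dz":0.12,"rx":0,"ry":0,"rz":0}]'
```

```text
time: 16.75
tool_pos: [0.5144, 0.0403, 0.1927]
ee_rot: [3.138, -0.0, 1.788]
wrist_force: [3.3, 0.6, 2.6]
width: 0.0237
```

```bash
python3 -m inch '[{"grip":0,"dx":0.03,"dy":0.1,"dz":0.12,"rx":0,"ry":0,"rz":0},{"grip":0,"dx":0,"dy":-0.15,"dz":0.12,"rx":0,"ry":0,"rz":0}]'
```

```text
time: 17.0
tool_pos: [0.5116, 0.0403, 0.1843]
ee_rot: [-3.14, -0.0, 1.788]
wrist_force: [-0.1, 0.1, -2.8]
width: 0.0239
```

```bash
python3 -m inch '[{"grip":0,"dx":0.03,"dy":0.1,"dz":0.12,"rx":0,"ry":0,"rz":0},{"grip":0,"dx":0,"dy":-0.1,"dz":0.12,"rx":0,"ry":0,"rz":0}]'
```

```text
time: 17.25
tool_pos: [0.5124, 0.0414, 0.1788]
ee_rot: [3.14, -0.0, 1.789]
wrist_force: [4.0, 2.3, 12.0]
width: 0.0238
```

```bash
python3 -m inch '[{"grip":0,"dx":0.03,"dy":0.05,"dz":0.12,"rx":0,"ry":0,"rz":0},{"grip":0,"dx":0,"dy":-0.1,"dz":0.12,"rx":0,"ry":0,"rz":0}]'
```

```text
time: 17.5
tool_pos: [0.5148, 0.0423, 0.1786]
ee_rot: [3.127, 0.002, 1.789]
wrist_force: [0.4, 0.5, 6.9]
width: 0.0238
```

```bash
python3 -m inch '[{"grip":0,"dx":0,"dy":-0.05,"dz":0.25,"rx":0,"ry":0,"rz":0},{"grip":0,"dx":0,"dy":0,"dz":0.2,"rx":0,"ry":0,"rz":0}]';python3 -m inch '[{"grip":0,"dx":0,"dy":-0.1,"dz":-0.4,"rx":0,"ry":0,"rz":0},{"grip":0,"dx":0.2,"dy":0,"dz":-0.9,"rx":0,"ry":0,"rz":0},{"grip":0,"dx":-0.8,"dy":0,"dz":-0.9,"rx":0.2,"ry":0,"rz":0},{"grip":0,"dx":-1,"dy":0,"dz":-1,"rx":0,"ry":0,"rz":0},{"grip":0,"dx":-1,"dy":0,"dz":0,"rx":0,"ry":0,"rz":0},{"grip":0,"dx":-1,"dy":0,"dz":0,"rx":0,"ry":0,"rz":0}]'; python3 - <<'E'
from h import *
t=snap("top");s=snap("side")
cv2.imwrite("pics/l1.png",cv2.resize(t["frame"][180:250,235:305],None,fx=8,fy=8,interpolation=2)[:,:,::-1])
cv2.imwrite("pics/l2.png",cv2.resize(s["frame"][190:260,230:310],None,fx=8,fy=8,interpolation=2)[:,:,::-1])
p=snap("wrist");cv2.imwrite("pics/l3.png",cv2.resize(p["frame"][60:260,180:400],None,fx=3,fy=3,interpolation=2)[:,:,::-1])
import pickle;pickle.dump((t,s,p),open("ts2.pkl","wb"))
E
python3 go.py .5187 .0208 .2 102.5
```

```text
time: 17.75
tool_pos: [0.5185, 0.043, 0.1782]
ee_rot: [3.109, 0.005, 1.79]
wrist_force: [-5.0, -0.3, 13.5]
width: 0.0241
time: 18.5
tool_pos: [0.5315, -0.0461, 0.2593]
ee_rot: [3.133, 0.004, 1.795]
wrist_force: [-0.4, -0.2, -3.2]
width: 0.024
time 18.65 pos [ 0.5314 -0.0462  0.259 ] rpy [179.5   0.2 102.7] F [ 0.   0.1 -3.2] w 0.0235
units xyz [2.73 0.07 2.35]
turn [0.1  0.04 0.04]
```

View pics/l1.png

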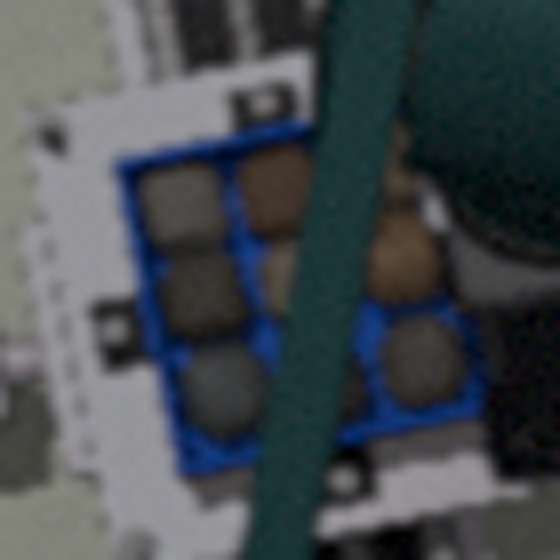

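View pics/l2.png

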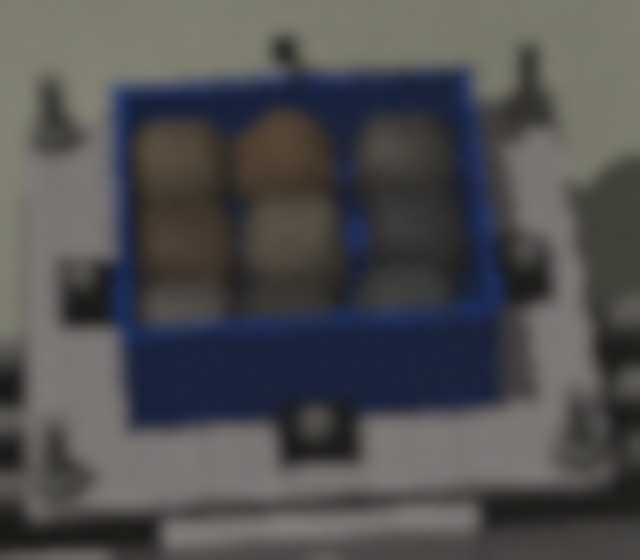

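View pics/l3.png

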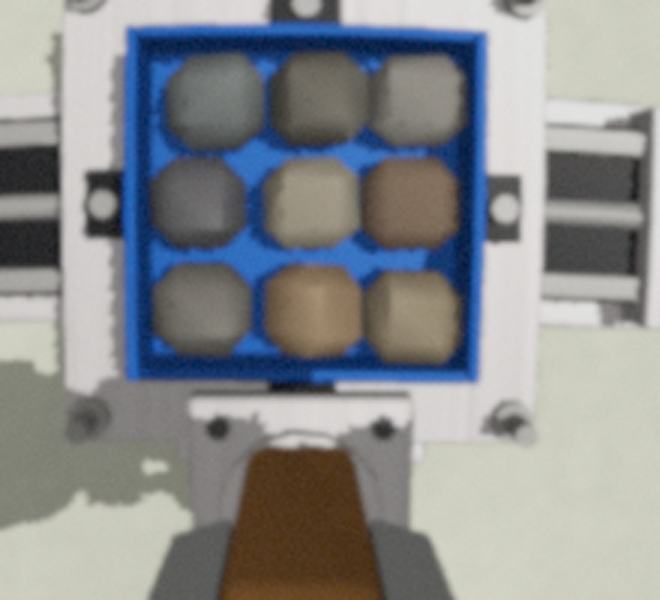

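All nine look to be in one layer in the wrist view, but H (orange-brown, bottom middle at (313,308)) stopped the foot 3.6 mm higher than B did. There is a gap on its -x side, so I'll press it again and rub it that way.

```bash
python3 go.py .5237 -.0027 .195 102.5; python3 -m inch '[{"grip":0,"dx":0.9,"dy":-0.1,"dz":0.5,"rx":0.1,"ry":0,"rz":0},{"grip":0,"dx":0.9,"dy":-0.05,"dz":0.7,"rx":0,"ry":0,"rz":0},{"grip":0,"dx":0,"dy":0,"dz":0.9,"rx":0,"ry":0,"rz":0},{"grip":0,"dx":0,"dy":0,"dz":0.3,"rx":0,"ry":0,"rz":0}]'; python3 go.py .5237 -.0027 .182 102.5;
```

```text
time 18.65 pos [ 0.5314 -0.0462  0.259 ] rpy [179.5   0.2 102.7] F [ 0.   0.1 -3.2] w 0.0235
units xyz [1.77 0.06 2.55]
turn [0.1  0.04 0.04]
time: 19.15
tool_pos: [0.5161, 0.0013, 0.1965]
ee_rot: [-3.139, 0.0, 1.795]
wrist_force: [0.7, -0.4, -3.1]
width: 0.0239
time 19.15 pos [0.5161 0.0013 0.1965] rpy [-179.9    0.   102.8] F [ 0.7 -0.4 -3.1] w 0.0239
units xyz [-0.22  0.26  0.58]
turn [-0.03  0.    0.07]
```

```bash
python3 -m inch '[{"grip":0,"dx":-0.2,"dy":0.35,"dz":0.2,"rx":0,"ry":0,"rz":0},{"grip":0,"dx":0,"dy":0,"dz":0.2,"rx":0,"ry":0,"rz":0}]';  python3 go.py .5237 -.0027 .182 102.5;
```

```text
time: 19.4
tool_pos: [0.5266, -0.0012, 0.1867]
ee_rot: [-3.14, 0.0, 1.795]
wrist_force: [0.2, -0.1, -3.7]
width: 0.0237
time 19.4 pos [ 0.5266 -0.0012  0.1867] rpy [-179.9    0.   102.9] F [ 0.2 -0.1 -3.7] w 0.0237
units xyz [-0.03 -0.13  0.19]
turn [-0.01  0.    0.07]
```

```bash
python3 -m inch '[{"grip":0,"dx":0,"dy":0,"dz":0.2,"rx":0,"ry":0,"rz":0},{"grip":0,"dx":0,"dy":-0.1,"dz":0.15,"rx":0,"ry":0,"rz":0}]';  python3 go.py .5237 -.0027 .182 102.5;
```

```text
time: 19.65
tool_pos: [0.5274, -0.0024, 0.1824]
ee_rot: [3.133, 0.003, 1.795]
wrist_force: [0.3, 1.3, 10.9]
width: 0.0237
time 19.65 pos [ 0.5274 -0.0024  0.1824] rpy [179.5   0.2 102.8] F [ 0.3  1.3 10.9] w 0.0237
units xyz [ 0.02 -0.15  0.01]
turn [0.09 0.03 0.07]
```

```bash
python3 -m inch '[{"grip":0,"dx":0,"dy":-0.4,"dz":0.15,"rx":0.1,"ry":0,"rz":0},{"grip":0,"dx":0,"dy":-0.4,"dz":0.15,"rx":0.1,"ry":0,"rz":0}]';  python3 go.py .5237 -.0027 .182 102.5;
```

```text
time: 19.9
tool_pos: [0.5109, -0.0063, 0.1807]
ee_rot: [3.139, 0.004, 1.795]
wrist_force: [1.2, 2.5, -2.9]
width: 0.0238
time 19.9 pos [ 0.5109 -0.0063  0.1807] rpy [179.9   0.2 102.8] F [ 1.2  2.5 -2.9] w 0.0238
units xyz [ 0.03  0.53 -0.05]
turn [0.03 0.05 0.07]
```

```bash
python3 -m inch '[{"grip":0,"dx":0,"dy":0.3,"dz":0.15,"rx":0.1,"ry":0,"rz":0},{"grip":0,"dx":0,"dy":-0.4,"dz":0.15,"rx":0,"ry":0,"rz":0}]';  python3 go.py .5237 -.0027 .182 102.5;
```

```text
time: 20.15
tool_pos: [0.5107, -0.0073, 0.1789]
ee_rot: [3.14, 0.007, 1.794]
wrist_force: [7.1, 3.5, 12.1]
width: 0.0244
time 20.15 pos [ 0.5107 -0.0073  0.1789] rpy [179.9   0.4 102.8] F [ 7.1  3.5 12.1] w 0.0244
units xyz [ 0.06  0.55 -0.13]
turn [0.02 0.08 0.06]
```

```bash
python3 -m inch '[{"grip":0,"dx":0.1,"dy":0.2,"dz":-0.4,"rx":0,"ry":0,"rz":0},{"grip":0,"dx":0,"dy":0.2,"dz":-0.9,"rx":0,"ry":0,"rz":0},{"grip":0,"dx":-0.8,"dy":0.1,"dz":-0.9,"rx":0,"ry":0,"rz":0},{"grip":0,"dx":-1,"dy":0,"dz":-1,"rx":0,"ry":0,"rz":0},{"grip":0,"dx":-0.5,"dy":0,"dz":0,"rx":0,"ry":0,"rz":0}]'; python3 - <<'E'
from h import *
t=snap("top");s=snap("side")
cv2.imwrite("pics/m2.png",cv2.resize(s["frame"][190:260,230:310],None,fx=8,fy=8,interpolation=2)[:,:,::-1])
p=snap("wrist");cv2.imwrite("pics/m3.png",cv2.resize(p["frame"][60:260,180:400],None,fx=3,fy=3,interpolation=2)[:,:,::-1])
import pickle;pickle.dump((t,s,p),open("ts3.pkl","wb"))
E
python3 go.py .5187 .0208 .2 102.5
```

```text
time: 20.78
tool_pos: [0.5366, -0.0583, 0.2571]
ee_rot: [-3.135, 0.006, 1.796]
wrist_force: [0.3, 0.0, -2.8]
width: 0.024
time 20.925 pos [ 0.5346 -0.0571  0.2535] rpy [-1.793e+02  1.000e-01  1.029e+02] F [-0.5  0.3 -3.5] w 0.0239
units xyz [3.18 0.1  2.13]
turn [-0.14  0.03  0.08]
```

View pics/m2.png

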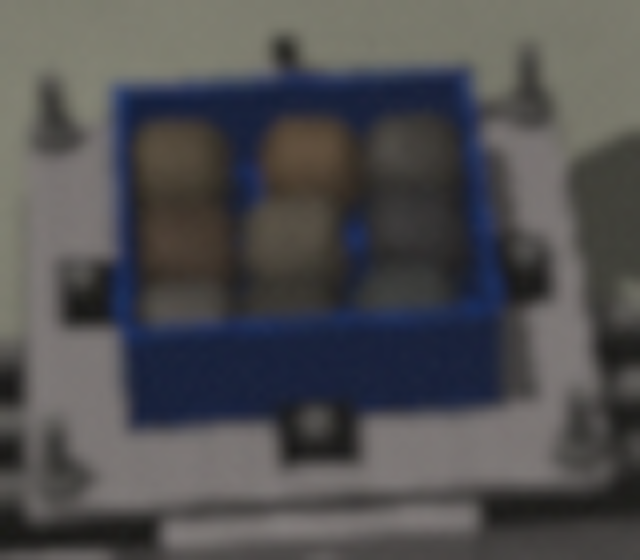

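View pics/m3.png

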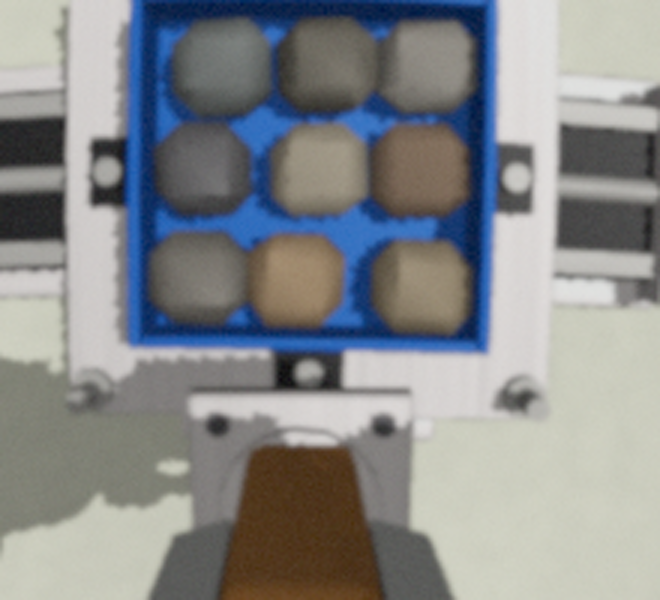

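H now sits level, at (297,280) in the wrist view with its neighbours' tops alike in the side view. Next is the firm press at the tray centre.

```bash
python3 -m inch '[{"grip":0,"dx":1,"dy":0.05,"dz":0.3,"rx":-0.14,"ry":0,"rz":0},{"grip":0,"dx":1,"dy":0.05,"dz":0.5,"rx":0,"ry":0,"rz":0},{"grip":0,"dx":1,"dy":0,"dz":0.8,"rx":0,"ry":0,"rz":0},{"grip":0,"dx":0,"dy":0,"dz":0.7,"rx":0,"ry":0,"rz":0}]'; python3 go.py .5187 .0208 .185 102.5
```

```text
time: 21.42
tool_pos: [0.5169, 0.0214, 0.1886]
ee_rot: [-3.134, -0.002, 1.797]
wrist_force: [-0.1, -0.5, -2.4]
width: 0.0239
time 21.425 pos [0.5169 0.0214 0.1886] rpy [-1.795e+02 -1.000e-01  1.030e+02] F [-0.1 -0.5 -2.4] w 0.0239
units xyz [-0.04  0.07  0.14]
turn [-0.09 -0.03  0.09]
```

```bash
python3 -m inch '[{"grip":0,"dx":0,"dy":0.05,"dz":0.25,"rx":-0.09,"ry":0,"rz":0.09},{"grip":0,"dx":0,"dy":0,"dz":0.2,"rx":0,"ry":0,"rz":0},{"grip":0,"dx":0,"dy":0,"dz":0.15,"rx":0,"ry":0,"rz":0}]'
```

```text
time: 21.8
tool_pos: [0.5219, 0.0222, 0.1782]
ee_rot: [3.129, -0.002, 1.789]
wrist_force: [0.3, 2.1, 5.6]
width: 0.0239
```

```bash
python3 -m inch '[{"grip":0,"dx":0,"dy":0,"dz":0.2,"rx":0,"ry":0,"rz":0}]'
```

```text
time: 21.92
tool_pos: [0.5236, 0.0221, 0.178]
ee_rot: [3.122, -0.001, 1.788]
wrist_force: [-5.5, 1.5, 16.1]
width: 0.0239
```

```bash
python3 -m inch '[{"grip":0,"dx":0,"dy":0,"dz":0.25,"rx":0,"ry":0,"rz":0}]'
```

```text
time: 22.05
tool_pos: [0.5242, 0.0218, 0.1782]
ee_rot: [3.118, -0.0, 1.787]
wrist_force: [-9.3, 1.6, 22.1]
width: 0.0236
```

```bash
python3 -m inch '[{"grip":0,"dx":0,"dy":-0.05,"dz":0.22,"rx":0.03,"ry":0,"rz":0},{"grip":0,"dx":0,"dy":-0.05,"dz":0.22,"rx":0.03,"ry":0,"rz":0},{"grip":0,"dx":0,"dy":-0.05,"dz":0.22,"rx":0.03,"ry":0,"rz":0}]'
```

```text
time: 22.42
tool_pos: [0.5232, 0.0216, 0.1783]
ee_rot: [3.11, -0.001, 1.784]
wrist_force: [-4.9, 2.5, 13.3]
width: 0.0236
```

```bash
python3 -m inch '[{"grip":0,"dx":0,"dy":-0.05,"dz":0.22,"rx":0.03,"ry":0,"rz":0},{"grip":0,"dx":0,"dy":-0.05,"dz":0.22,"rx":0.03,"ry":0,"rz":0},{"grip":0,"dx":0,"dy":-0.05,"dz":0.22,"rx":0.03,"ry":0,"rz":0}]'
```

```text
time: 22.8
tool_pos: [0.5231, 0.0213, 0.1784]
ee_rot: [3.1, -0.002, 1.782]
wrist_force: [-0.3, 1.0, 4.2]
width: 0.0239
```

```bash
python3 -m inch '[{"grip":0,"dx":0,"dy":-0.05,"dz":0.22,"rx":0.03,"ry":0,"rz":0},{"grip":0,"dx":0,"dy":-0.05,"dz":0.22,"rx":0.03,"ry":0,"rz":0},{"grip":0,"dx":0,"dy":-0.05,"dz":0.22,"rx":0.03,"ry":0,"rz":0},{"grip":0,"dx":0,"dy":-0.05,"dz":0.22,"rx":0.03,"ry":0,"rz":0}]'
```

```text
time: 23.3
tool_pos: [0.5233, 0.0209, 0.1781]
ee_rot: [3.087, -0.002, 1.779]
wrist_force: [-6.3, 2.3, 13.1]
width: 0.0236
```

```bash
python3 -m inch '[{"grip":0,"dx":0,"dy":-0.15,"dz":-0.2,"rx":0.5,"ry":0,"rz":0},{"grip":0,"dx":0,"dy":0,"dz":0,"rx":0.1,"ry":0,"rz":-0.15}]'; python3 go.py .5187 .0208 .18 102.5
```

```text
time: 23.55
tool_pos: [0.5203, 0.0186, 0.1857]
ee_rot: [3.135, -0.0, 1.791]
wrist_force: [-0.2, -0.5, -3.4]
width: 0.0239
time 23.55 pos [0.5203 0.0186 0.1857] rpy [179.6  -0.  102.6] F [-0.2 -0.5 -3.4] w 0.0239
units xyz [ 0.1  -0.05  0.23]
turn [ 0.07 -0.    0.02]
```

```bash
python3 -m inch '[{"grip":0,"dx":0.08,"dy":-0.05,"dz":0.25,"rx":0.08,"ry":0,"rz":0},{"grip":0,"dx":0,"dy":0,"dz":0.15,"rx":0.1,"ry":0,"rz":0}]'
```

```text
time: 23.8
tool_pos: [0.5195, 0.0198, 0.1776]
ee_rot: [-3.135, 0.0, 1.79]
wrist_force: [-4.8, 0.9, 16.3]
width: 0.024
```

```bash
python3 -m inch '[{"grip":0,"dx":0,"dy":0,"dz":0.3,"rx":0.2,"ry":0,"rz":0}]'
```

```text
time: 23.92
tool_pos: [0.5206, 0.02, 0.1776]
ee_rot: [-3.124, 0.002, 1.79]
wrist_force: [-9.3, 1.3, 38.6]
width: 0.0238
```

```bash
python3 -m inch '[{"grip":0,"dx":0,"dy":0,"dz":0.3,"rx":0.2,"ry":0,"rz":0}]'
```

```text
time: 24.05
tool_pos: [0.5214, 0.0202, 0.1777]
ee_rot: [-3.113, 0.003, 1.79]
wrist_force: [-8.8, 1.7, 25.4]
width: 0.0239
```

```bash
python3 -m inch '[{"grip":0,"dx":0,"dy":0,"dz":0.3,"rx":0.2,"ry":0,"rz":0}]'
```

```text
time: 24.18
tool_pos: [0.5221, 0.0205, 0.1777]
ee_rot: [-3.103, 0.004, 1.79]
wrist_force: [-8.1, 0.5, 24.3]
width: 0.0242
```

```bash
python3 -m inch '[{"grip":0,"dx":0,"dy":0,"dz":0.27,"rx":0.05,"ry":0,"rz":0}]'
```

```text
time: 24.3
tool_pos: [0.5221, 0.0207, 0.1778]
ee_rot: [-3.103, 0.005, 1.79]
wrist_force: [-8.3, 0.7, 20.2]
width: 0.0238
```

```bash
python3 -m inch '[{"grip":0,"dx":0,"dy":0,"dz":0.27,"rx":0.05,"ry":0,"rz":0}]'
```

```text
time: 24.42
tool_pos: [0.5221, 0.0207, 0.1778]
ee_rot: [-3.103, 0.007, 1.79]
wrist_force: [-8.3, 0.6, 22.3]
width: 0.0236
```

```bash
python3 -m inch '[{"grip":0,"dx":0,"dy":0,"dz":0.27,"rx":0.05,"ry":0,"rz":0},{"grip":0,"dx":0,"dy":0,"dz":0.27,"rx":0.05,"ry":0,"rz":0}]'
```

```text
time: 24.68
tool_pos: [0.522, 0.0209, 0.1778]
ee_rot: [-3.104, 0.009, 1.79]
wrist_force: [-8.7, 1.0, 22.8]
width: 0.0241
```

```bash
python3 -m inch '[{"grip":0,"dx":0,"dy":0,"dz":0.27,"rx":0.05,"ry":0,"rz":0},{"grip":0,"dx":0,"dy":0,"dz":0.27,"rx":0.05,"ry":0,"rz":0}]'
```

```text
time: 24.92
tool_pos: [0.5219, 0.0211, 0.1778]
ee_rot: [-3.105, 0.011, 1.79]
wrist_force: [-7.6, 0.8, 23.0]
width: 0.0237
```

```bash
python3 -m inch '[{"grip":0,"dx":0,"dy":0,"dz":0.27,"rx":0.05,"ry":0,"rz":0},{"grip":0,"dx":0,"dy":0,"dz":0.25,"rx":0.05,"ry":0,"rz":0},{"grip":0,"dx":0,"dy":0,"dz":0.25,"rx":0.05,"ry":0,"rz":0}]'; python3 -m inch '[{"grip":0,"dx":0,"dy":-0.1,"dz":-0.4,"rx":0,"ry":0,"rz":0},{"grip":0,"dx":0,"dy":0,"dz":-0.9,"rx":-0.4,"ry":0,"rz":0},{"grip":0,"dx":-0.8,"dy":0.1,"dz":-0.9,"rx":0,"ry":0,"rz":0},{"grip":0,"dx":-1,"dy":0.1,"dz":-1,"rx":0,"ry":0,"rz":0},{"grip":0,"dx":-1,"dy":0,"dz":0,"rx":0,"ry":0,"rz":0},{"grip":0,"dx":-1,"dy":0,"dz":0,"rx":0,"ry":0,"rz":0}]'; python3 - <<'E'
from h import *
s=snap("side")
cv2.imwrite("pics/n2.png",cv2.resize(s["frame"][190:260,230:310],None,fx=8,fy=8,interpolation=2)[:,:,::-1])
p=snap("wrist");cv2.imwrite("pics/n3.png",cv2.resize(p["frame"][60:260,180:400],None,fx=3,fy=3,interpolation=2)[:,:,::-1])
import pickle;pickle.dump((s,p),open("ts4.pkl","wb"))
E
python3 go.py .449 -.319 .24 96
```

```text
time: 25.3
tool_pos: [0.5217, 0.0213, 0.1778]
ee_rot: [-3.106, 0.014, 1.79]
wrist_force: [-7.3, 0.9, 20.1]
width: 0.0235
time: 26.05
tool_pos: [0.5457, -0.0703, 0.2628]
ee_rot: [3.137, 0.014, 1.794]
wrist_force: [-0.3, 0.0, -2.9]
width: 0.0238
time 26.15 pos [ 0.546  -0.0719  0.2627] rpy [179.7   0.9 102.6] F [-0.2 -0.1 -3.6] w 0.0236
units xyz [-8.78 -5.94  1.01]
turn [0.06 0.17 1.32]
```

View pics/n2.png

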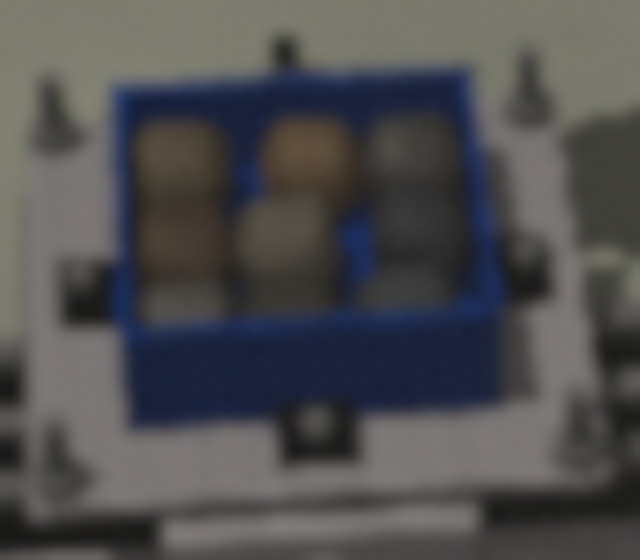

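View pics/n3.png

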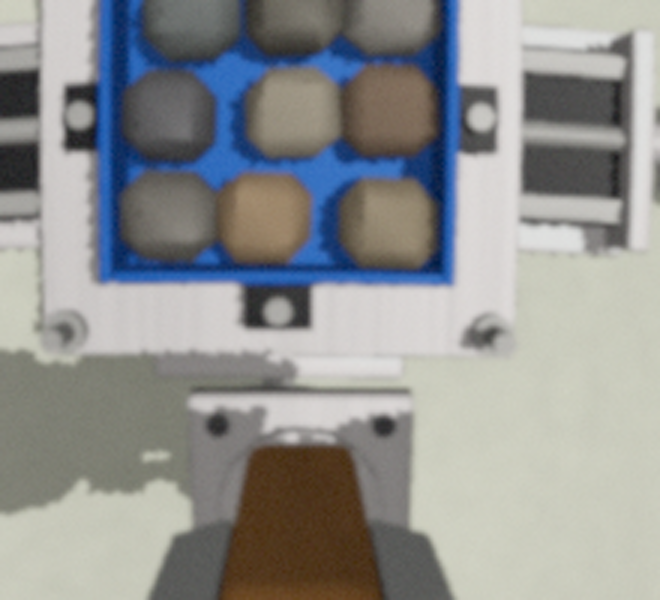

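```bash
python3 - <<'E'
from h import *
import pickle
s,p=pickle.load(open("ts4.pkl","rb"))
S=lambda a:(230-.5+(a[0]+.5)/8,190-.5+(a[1]+.5)/8);W=lambda a:(180-.5+(a[0]+.5)/3,60-.5+(a[1]+.5)/3)
c0=np.array([.5187,.0208,.088]);Rz=R.from_euler('z',np.radians(12))
for n,x,y in [("E",(285,243),(295,112)),("H",(308,160),(263,218)),("G",(182,163),(388,222)),("D",(183,245),(390,110)),("I",(413,160),(167,215)),("F",(410,225),(168,115))]:
    X,r=tri([(s,S(x)),(p,W(y))]);print(n,np.round(Rz.inv().apply(X-c0)*1000,1),r)
E
```

```text
E [ 4.7 -0.1 15.3] [array([-0.2,  0. ]), array([-0.4, -0. ])]
H [ -4.9 -35.4  16.9] [array([ 0.1, -0. ]), array([0.2, 0. ])]
G [ 35.1 -36.   18.2] [array([-0.3, -0. ]), array([-0.8, -0.1])]
D [35.5  1.  18. ] [array([-0.1, -0. ]), array([-0.4, -0. ])]
I [-37.  -34.4  15.4] [array([-0.1,  0. ]), array([-0.1,  0. ])]
F [-35.   -1.2  19. ] [array([ 0.5, -0.1]), array([ 1.2, -0.1])]
```

Triangulated centres are 15–19 mm above the floor, so the stones are bedded. I'll take the tamper back to its dish.

```bash
python3 -m inch '[{"grip":0,"dx":-1,"dy":-0.65,"dz":0,"rx":0,"ry":0.17,"rz":0.3},{"grip":0,"dx":-1,"dy":-0.65,"dz":0,"rx":0,"ry":0,"rz":0.3},{"grip":0,"dx":-1,"dy":-0.65,"dz":0,"rx":0,"ry":0,"rz":0.3},{"grip":0,"dx":-1,"dy":-0.65,"dz":0,"rx":0,"ry":0,"rz":0.3},{"grip":0,"dx":-1,"dy":-0.65,"dz":0,"rx":0,"ry":0,"rz":0},{"grip":0,"dx":-1,"dy":-0.65,"dz":0,"rx":0,"ry":0,"rz":0},{"grip":0,"dx":-1,"dy":-0.65,"dz":0,"rx":0,"ry":0,"rz":0},{"grip":0,"dx":-1,"dy":-0.65,"dz":0,"rx":0,"ry":0,"rz":0},{"grip":0,"dx":-0.5,"dy":-0.3,"dz":0,"rx":0,"ry":0,"rz":0}]';python3 go.py .4494 -.3193 .15 96
```

```text
time: 27.28
tool_pos: [0.4379, -0.3011, 0.26]
ee_rot: [3.134, -0.008, 1.69]
wrist_force: [0.1, 0.3, -3.7]
width: 0.024
time 27.275 pos [ 0.4379 -0.3011  0.26  ] rpy [179.6  -0.4  96.8] F [ 0.1  0.3 -3.7] w 0.024
units xyz [-0.81  0.34  4.4 ]
turn [ 0.09 -0.09  0.16]
```

```bash
python3 -m inch '[{"grip":0,"dx":-0.85,"dy":0.35,"dz":0,"rx":0.1,"ry":-0.1,"rz":0},{"grip":0,"dx":0,"dy":0,"dz":1,"rx":0,"ry":0,"rz":0},{"grip":0,"dx":0,"dy":0,"dz":1,"rx":0,"ry":0,"rz":0},{"grip":0,"dx":0,"dy":0,"dz":1,"rx":0,"ry":0,"rz":0},{"grip":0,"dx":0,"dy":0,"dz":1,"rx":0,"ry":0,"rz":0}]';python3 go.py .4494 -.3193 .0666 96
python3 - <<'E'
from h import *
p=snap("wrist");cv2.imwrite("pics/o1.png",p["frame"][:,:,::-1])
s=snap("side");cv2.imwrite("pics/o2.png",cv2.resize(s["frame"][110:200,260:360],None,fx=6,fy=6,interpolation=2)[:,:,::-1])
E
```

```text
time: 27.9
tool_pos: [0.4525, -0.3199, 0.1603]
ee_rot: [3.135, 0.002, 1.691]
wrist_force: [0.9, -1.0, -3.4]
width: 0.0237
time 27.9 pos [ 0.4525 -0.3199  0.1603] rpy [1.796e+02 1.000e-01 9.690e+01] F [ 0.9 -1.  -3.4] w 0.0237
units xyz [ 0.05 -0.15  3.75]
turn [0.08 0.03 0.18]
```

View pics/o1.png

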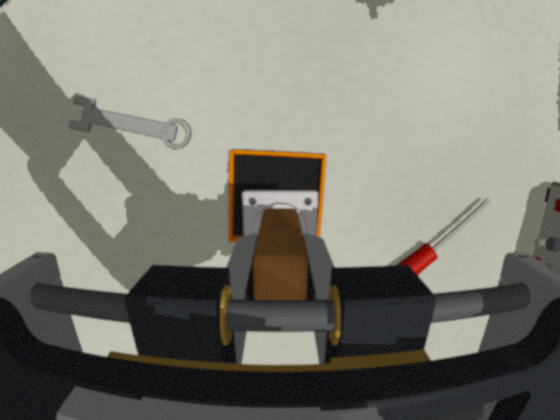

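View pics/o2.png

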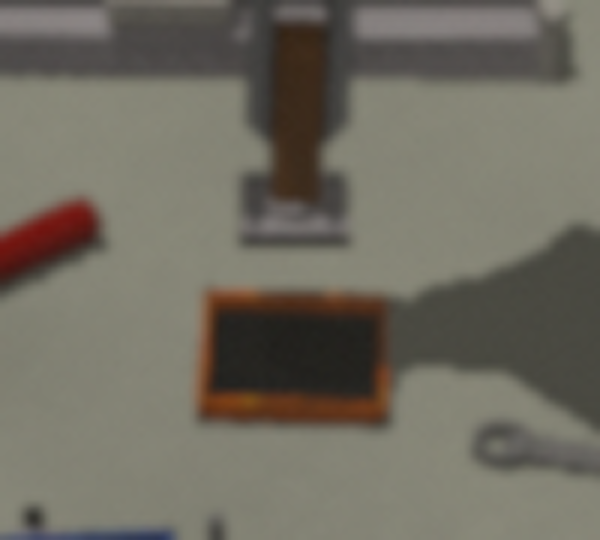

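Foot and dish are in line in both views, so I'll lower it.

```bash
python3 -m inch '[{"grip":0,"dx":0.05,"dy":-0.13,"dz":0.9,"rx":0.08,"ry":0.03,"rz":0},{"grip":0,"dx":0,"dy":0,"dz":0.9,"rx":0,"ry":0,"rz":0},{"grip":0,"dx":0,"dy":0,"dz":0.9,"rx":0,"ry":0,"rz":0},{"grip":0,"dx":0,"dy":0,"dz":0.4,"rx":0,"ry":0,"rz":0}]';python3 go.py .4494 -.3193 .0666 96.5
```

```text
time: 28.5
tool_pos: [0.4511, -0.3173, 0.0841]
ee_rot: [3.139, -0.001, 1.694]
wrist_force: [-0.7, -0.4, -3.2]
width: 0.0242
time 28.5 pos [ 0.4511 -0.3173  0.0841] rpy [179.9  -0.   97. ] F [-0.7 -0.4 -3.2] w 0.0242
units xyz [-0.07 -0.08  0.7 ]
turn [ 0.03 -0.01  0.11]
```

```bash
python3 -m inch '[{"grip":0,"dx":-0.05,"dy":-0.05,"dz":0.4,"rx":0,"ry":0,"rz":0},{"grip":0,"dx":0,"dy":0,"dz":0.2,"rx":0.05,"ry":0,"rz":0},{"grip":0,"dx":0,"dy":0,"dz":0.1,"rx":0.05,"ry":0,"rz":0}]';python3 go.py .4494 -.3193 .0666 96.5
```

```text
time: 28.88
tool_pos: [0.4514, -0.3194, 0.0682]
ee_rot: [-3.137, 0.002, 1.694]
wrist_force: [-0.1, -0.1, -3.0]
width: 0.0236
time 28.875 pos [ 0.4514 -0.3194  0.0682] rpy [-1.798e+02  1.000e-01  9.710e+01] F [-0.1 -0.1 -3. ] w 0.0236
units xyz [ 0.01 -0.08  0.06]
turn [-0.05  0.02  0.11]
```

```bash
python3 -m inch '[{"grip":0,"dx":0,"dy":0,"dz":0.1,"rx":-0.05,"ry":0,"rz":0},{"grip":0,"dx":0,"dy":0,"dz":0.06,"rx":0,"ry":0,"rz":0}]'
```

```text
time: 29.12
tool_pos: [0.4519, -0.3197, 0.0665]
ee_rot: [3.14, 0.003, 1.694]
wrist_force: [-3.0, 3.0, 5.0]
width: 0.024
```

```bash
python3 -m inch '[{"grip":0,"dx":0,"dy":0,"dz":0.06,"rx":0,"ry":0,"rz":0},{"grip":0,"dx":0,"dy":0,"dz":0.06,"rx":0,"ry":0,"rz":0}]'
```

```text
time: 29.38
tool_pos: [0.4518, -0.3196, 0.0665]
ee_rot: [3.14, 0.004, 1.694]
wrist_force: [-2.9, 2.7, 5.2]
width: 0.024
```

```bash
python3 -m inch '[{"grip":1,"dx":0,"dy":0,"dz":0.03,"rx":0,"ry":0,"rz":0},{"grip":1,"dx":0,"dy":0,"dz":0.03,"rx":0,"ry":0,"rz":0},{"grip":1,"dx":0,"dy":0,"dz":0.03,"rx":0,"ry":0,"rz":0},{"grip":1,"dx":0,"dy":0,"dz":0.03,"rx":0,"ry":0,"rz":0},{"grip":1,"dx":0,"dy":0,"dz":0.03,"rx":0,"ry":0,"rz":0},{"grip":1,"dx":0,"dy":0,"dz":0.03,"rx":0,"ry":0,"rz":0}]'
```

```text
time: 30.12
tool_pos: [0.4535, -0.3212, 0.0627]
ee_rot: [3.136, 0.008, 1.694]
wrist_force: [1.1, -0.4, 0.7]
width: 0.0806
```

```bash
python3 -m inch '[{"grip":1,"dx":0,"dy":-0.1,"dz":-0.5,"rx":0,"ry":0,"rz":0},{"grip":1,"dx":0,"dy":0,"dz":-1,"rx":0,"ry":0,"rz":0},{"grip":1,"dx":0,"dy":0,"dz":-1,"rx":0,"ry":0,"rz":0},{"grip":1,"dx":0,"dy":0,"dz":-1,"rx":0,"ry":0,"rz":0},{"grip":1,"dx":0,"dy":0,"dz":-1,"rx":0,"ry":0,"rz":0},{"grip":1,"dx":0,"dy":0,"dz":-1,"rx":0,"ry":0,"rz":0},{"grip":1,"dx":0,"dy":0,"dz":-1,"rx":0,"ry":0,"rz":0}]'; python3 -m inch '[{"grip":1,"dx":-0.5,"dy":0,"dz":-1,"rx":0,"ry":0,"rz":0},{"grip":1,"dx":0,"dy":0,"dz":-1,"rx":0,"ry":0,"rz":0},{"grip":1,"dx":0,"dy":-0.8,"dz":0,"rx":0,"ry":0,"rz":0},{"grip":1,"dx":0,"dy":0,"dz":0,"rx":0,"ry":0,"rz":0}]'
python3 - <<'E'
from h import *
p=snap("wrist");cv2.imwrite("pics/q1.png",p["frame"][:,:,::-1])
s=snap("side");cv2.imwrite("pics/q2.png",cv2.resize(s["frame"][120:270,180:400],None,fx=3.5,fy=3.5,interpolation=2)[:,:,::-1])
t=snap("top");cv2.imwrite("pics/q3.png",t["frame"][:,:,::-1])
for n in ("tamper_grip","tamper_dish_mat"):
    a=spotter.place_of(s,n);b=spotter.place_of(p,n)
    if a and b: print(n,a[0]["score"],b[0]["score"],tri([(s,a[0]["pixel"]),(p,b[0]["pixel"])]))
E
python3 go.py 0.4 -.3 .3
```

```text
time: 31.0
tool_pos: [0.4483, -0.3199, 0.2334]
ee_rot: [3.136, 0.008, 1.694]
wrist_force: [0.5, -0.7, -0.1]
width: 0.0939
time: 31.5
tool_pos: [0.4281, -0.3353, 0.2905]
ee_rot: [3.131, 0.015, 1.694]
wrist_force: [-0.0, -0.5, 0.0]
width: 0.0941
tamper_grip 0.73 0.58 (array([ 0.45789021, -0.31851867,  0.06947425]), [array([1.4, 0.2]), array([3.4, 0.4])])
time 31.85 pos [ 0.4297 -0.3349  0.2897] rpy [179.4   0.8  97.1] F [ 0.1 -0.2 -0.6] w 0.094
units xyz [ 1.53 -1.   -0.44]
```

View pics/q1.png

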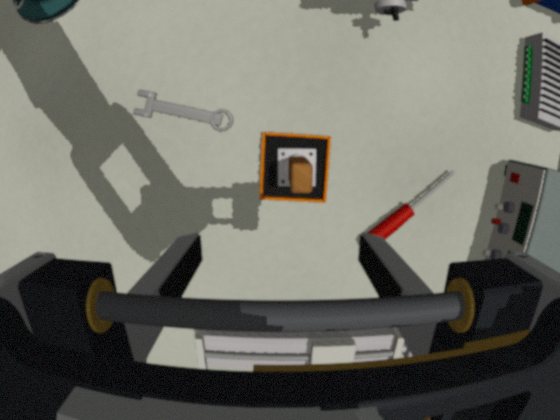

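View pics/q2.png

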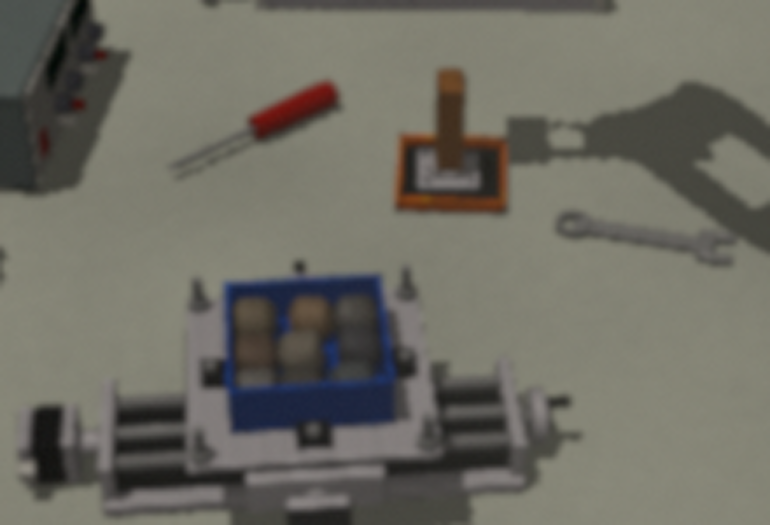

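View pics/q3.png

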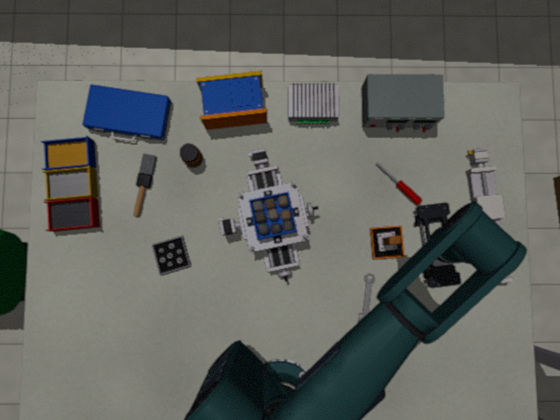

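```bash
python3 - <<'E'
import cv2
f=cv2.imread("pics/q3.png");cv2.imwrite("pics/q4.png",cv2.resize(f[180:250,235:305],None,fx=8,fy=8,interpolation=2))
E
```

```text
(no output)
```

View pics/q4.png

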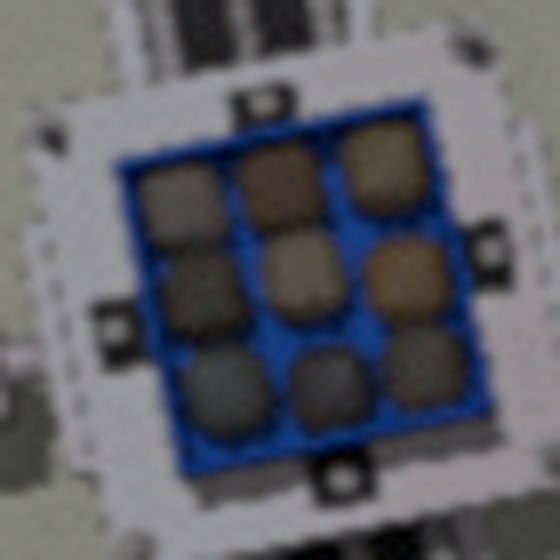

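All nine stones show side by side in the top view and the tamper stands centred in its dish, so I'm handing in.

```bash
python3 -c "
from bench import robot
print(robot.close_job())"
```

```text
the job is handed in; nothing more can be done
None
```

The nine stones are tamped into one level layer, the tamper is back in its orange dish, and the job was handed in at about 32 s of the 72 s allowed. No verdict was reported.

**Tamping:** Two stones were riding, one on each side of the tray. I pressed and rubbed both down at roughly 10–25 N. One of them stopped 3.6 mm high, so I pressed it a second time and rubbed it sideways until it went down.

**Final press:** My first try at the tray centre tilted the tool, and the wrist force fell as low as 4 N, so I lifted and repeated it. The second press held about 20–25 N at the wrist for over a second. It peaked once at 38.6 N, about 42 N with the tamper's weight added.

**Last checks:**
- **Stones:** All nine lie side by side in the top and side views. Six of the centres measured 15–19 mm above the floor. One of these read 19.0, right at the limit, though its underside was partly hidden; it lay at 16 mm before I started.
- **Not measured:** I did not triangulate the three stones in the near (+y) row at the end. The top picture and the foot's height when I pressed there indicate they are bedded.
- **Tamper:** It stands upright and centred on its mat in the pictures, with the gripper open and clear. The network's rough fix put its handle about 8 mm from the dish centre, within the 25 mm allowed.
- **Bystanders:** None looks moved in the pictures.

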